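# Run a board through the test jig

## Task

Slide the circuit board out from under the microscope, lay it in the nest of the test jig with its terminal strip towards the lid's hinge, push the lid down past its catch and let go so that it stays locked. With the lid locked press the start plunger right down to its stop and hold it there for about a second, then press the lid down once more so that the catch lets go and the lid springs open. Put the board flat, components up, in the empty tray without dropping it, leave the jig open, do not strike the microscope and do not disturb the solder reel or the flask.

Things in the scene. Friction and masses are not known exactly. Their poses are not given: they have to be found in the camera images.
- board: Loose green circuit board, 130 x 85 x 3 mm, about 0.2 kg, at first flat on the microscope's base. Origin: centre of its underside; x along its length, z up. On its middle stands a dark transformer, 40 (x) x 30 (y) mm, its top 35 mm above the origin: grip the board by it, across the 30 mm; the ground 25 mm to either y side of it is bare. Two black relays 17 mm high at the -x end.
- board_terminals (a point): Top middle of the grey terminal strip (62 mm long, 16 mm high) across the board's +x end, 56 mm from the board's centre along its x.
- microscope: Fixed white inspection microscope. Origin: centre of the underside of its base, 240 (x) x 190 (y) x 22 mm; its open front is at -x, its pole at the far side, +x. The board lies on the base below the head, so a gripper that points straight down cannot reach it: the tool must lean back towards the front.
- scope_head (a point): Centre of the underside of the ring light at the bottom of the microscope's head, 186 mm above the table, 20 mm in front of the base's middle. Ring light of radius 37 mm; from 238 mm above the table a ring of radius 42 mm, then a body 78 (x) x 70 (y) mm and a camera up to 385 mm.
- scope_pole (a point): Foot of the microscope's pole (radius 12.5 mm, 340 mm long) on the base, 95 mm behind the base's middle. The focus carriage on it is 50 mm square, 102 mm over its knobs (y), 220 to 286 mm above the table; a 30 mm arm joins it to the head.
- jig: Fixed test jig. Origin: centre of the underside of its 250 x 250 mm base; its top deck is 50 mm above the table; front at -x, lid hinge at the back (+x).
- nest (a point): Centre of the nest, at the height where the board's underside rests (56 mm above the table, 6 mm above the deck, on two white rails); 25 mm to the +y side of the jig's middle, axes as the jig's. The board lies with its length along x between four white corner guides that stand 10 mm above the seat and leave 3 mm of play all round.
- lid (a joint): Angle of the lid (rad): 0 locked (level), down to -0.043 at the stop below that, 1.3 fully open. A damped spring (4 N at the front bar when closed, less when open) swings it open in 2 s. Push-push catch: pressed below -0.037 when open and let go, it stays locked at 0; pressed below -0.037 again and let go, it springs open. About 7 N on the press pad, pushed slowly, reaches the stop.
- lid_press (a point): Middle of the black press pad on the upper face of the lid's front bar, 190 mm from the hinge axis, 5 mm above the lid's mid-plane. x along the lid towards the hinge, z out of its upper face. The lid is a 10 mm thick frame, 150 mm wide (y), its front edge 20 mm beyond this point, with a window 135 x 74 mm for the transformer.
- lid_hinge (a point): Point on the lid's hinge axis (which runs along the jig's y), 105 mm behind the nest's centre along the jig's +x and 85 mm above the table. The axes of this point turn with the lid. On the lid's under side hangs the catch's black tongue, 12 mm thick (x), 42 mm wide (y), 192 mm from the axis and reaching 48 mm below the lid's mid-plane: with the lid open it juts out towards the robot above the nest.
- plunger (a joint): Travel of the start plunger (m): 0 up, 0.012 at its stop. Spring: 3 N at first, 9 N at the stop; comes back up by itself.
- plunger_top (a point): Middle of the top of the black mushroom head of the start plunger, radius 21 mm, beside the lid on the jig's deck (60 mm to the front of and 88 mm to the -y side of the jig's middle), 89 mm above the table when up. Pressed straight down.
- tray: Empty fixed black tray, 210 (x) x 160 (y) x 30 mm outside, walls 4 mm, floor 4 mm thick. Origin: centre of its underside.
- reel: Loose solder reel, standing, radius 32 mm, 54 mm tall; origin at the centre of its underside. Leave it alone.
- flask: Loose white flask, standing, radius 28 mm, 140 mm tall; origin at the centre of its underside. Leave it alone.
Not all that is in view belongs to the job. Leave any yellow look-alike of the board alone.

How it is judged:
By the outcome, as a careful person would: the job done as asked, in the order asked, and still so for the second after the job is handed in, with the robot touching nothing.
It also fails if it takes over 72 s, if anything falls off the work surface, if the arm or the gripper's body presses on something with over 40 N, if the wrist force passes 120 N, or if a joint passes its speed limit or range.

## Robot

A 6-joint arm with a two-finger parallel gripper is mounted at the origin on the work surface. World frame = base frame: x ahead of the robot, y to its left, z up, the work surface at z = 0. Lengths are in mm, angles in rad, forces in N, time in s.
With the tool pointing down it reaches from about 275 to 875 mm from the base axis. Payload 12.5 kg.
Tool frame: the origin (TCP) lies midway between the tips of the shut fingers; the grasp point (between the pads) lies 19 mm behind it; z points along the fingers, y is the line along which they close (so a half turn about z gives the same grasp; the last joint's range is limited). The gripper opens to 85 mm and grips with 20 to 120 N. Pads are 22 mm wide; open, the fingers measure 114 mm over their backs; the gripper's body (76 mm by 85 mm) begins 54 mm behind the grasp point. The pads swing forward as they close: fully open they stand 13 mm farther back than shut.
Start: joints at [-1.368, 0.351, 1.652, -0, 1.139, -0.085], TCP at [156.134, -527.358, 231.29] pointing down, gripper open.
Joint ranges: [-2.75, 2.75], [-0.79, 2.1], [0.01, 2.65], [-1.57, 4.71], [0.07, 3.14], [-2.87, 2.87]. Speed limits (rad/s): [2.22, 2.22, 2.79, 3.14, 3.14, 3.14].

## Interface

Orientations are given as a unit quaternion [x, y, z, w].
In Python, from bench import * gives the robot as it stands.
- The arm moves only by the shell command python3 -m creep 'ROWS'. ROWS is JSON, a list that holds one entry, the list of rows, each a list of 5 numbers: the shift along the tool's x, y, z in cm, then the turn about the tool's z in degrees, then the finger opening in cm, from 0 to 8.54. In form: [[[x, y, z, turn, gripper], ...]]. A call has 1 to 10 rows; each row is the pose to reach, as a shift and turn from the pose commanded when the call began, along the tool's axes at that moment; what a row does not reach only later rows make up. A row lasts 1/8 s, in which the tool goes at most 62.5 mm and 10.7 degrees, less where a joint would pass 70% of its speed; a pose out of reach is approached as far as the arm can. A call with a gripper value outside its range is refused whole. The fingers move at their own pace and stop on an object; the grip force is fixed at half the most. Time passes only in rows, so rows that repeat a pose let the fingers close. It gives the time, the measured TCP pose, the force, the opening and the grip force at its end, in the units of the state.
- get_obs(): the state, without advancing time (a new reading comes with each control period).
- grab_frame(name): name is "side" or "top"; returns a dict with "image" (480x640x3 uint8, blue, green, red), "fx", "fy", "cx", "cy" (pixels), "k1" (the pictures are not rectified: a ray, as slopes to the right and down, at radius r is drawn at 1 + k1 r^2 times it, then the intrinsics apply), "R" (3x3) and "t" (3): a world point X has camera coordinates R X + t. Camera axes: x right, y down, z forward; pixel columns grow to the right and rows downward; lengths in mm; the calibration is good to about 2 mm. A picture is of the moment at which its call begins. There is no depth.
- close_job(): hands the job in; it is judged then, once.
The state is a dict: "time_s": time; "joints": joint angles; "qvel": joint speeds; "joint_efforts": joint torques, N m; "eef_pos": TCP position; "eef_rot": TCP orientation; "ft_force": force on the tool from outside, world axes, zero at the start; "ft_torque": the same for the moment, N m; "gripper_width": finger opening in mm; "gripper_force": force on a finger pad.
Only numpy, scipy, OpenCV 4.12 (cv2) and the standard library are available. Lean on these libraries where they do the work, as an engineer would, in place of code of your own. Each camera call takes 0.05 s, during which the arm holds its last target. There are 200 camera calls.

## Working session

There is one attempt and no reset: what is moved stays moved. The work goes in short steps, Python scripts to look and compute and a shell command to move; the robot and the scene stay as the last step left them, time stands still between calls to the robot, and variables do not carry over. Pictures are saved under pics/ and viewed, at most 10 in all, crops included, and the job is handed in when it is done.

```bash
ls; mkdir -p pics; python3 - <<'E'
from bench import *
import cv2
o=get_obs();print({k:o[k] for k in('time_s','eef_pos','eef_rot','gripper_width','ft_force')})
for n in('side','top'):
    f=grab_frame(n);cv2.imwrite(f'pics/{n}0.png',f['image']);print(n,f['fx'],f['fy'],f['cx'],f['cy'],f['k1'],f['R'],f['t'])
E
```

```text
pics
{'time_s': 0.0, 'eef_pos': array([ 156.08281068, -527.03468222,  230.75881914]), 'eef_rot': array([ 9.89661061e-01,  1.43424691e-01, -3.41433724e-05, -5.84627223e-04]), 'gripper_width': 85.13159731977024, 'ft_force': array([ 0.29552316, -0.01121831, -0.61152306])}
side 502.7903818978598 502.7903818978598 314.6633575696723 245.89354179514774 -0.00624606025716774 [[-0.99692275 -0.07803182 -0.00748787]
 [-0.03288894  0.50305714 -0.86362714]
 [ 0.07115722 -0.86072327 -0.50407549]] [ 528.2135902   146.45729991 1181.55500598]
top 625.0894799432393 625.0894799432393 324.0505694204964 233.4702794691941 -0.03056286945405985 [[ 1.43767270e-03 -9.99911748e-01 -1.32071517e-02]
 [-9.91682307e-01  2.74195024e-04 -1.28709464e-01]
 [ 1.28701726e-01  1.32823407e-02 -9.91594395e-01]] [  19.38405375  543.0550311  1794.55296851]
```

View pics/side0.png

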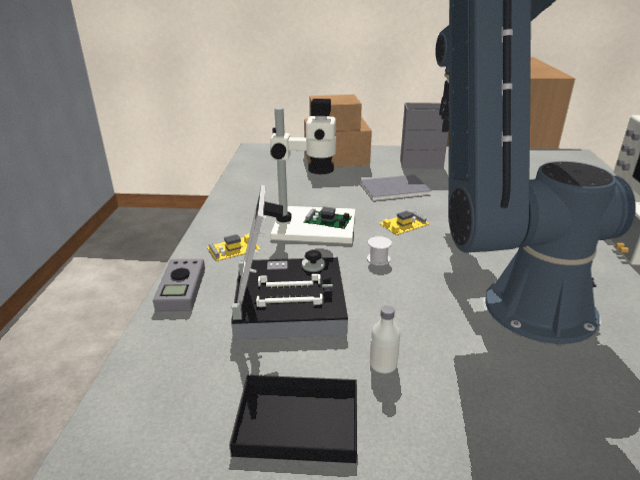

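View pics/top0.png

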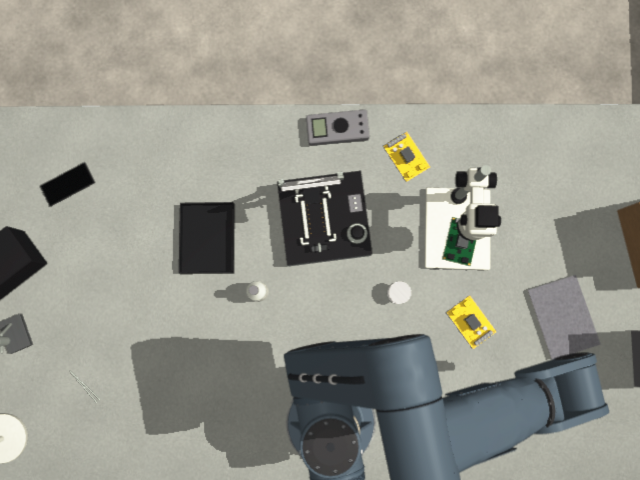

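Side: the board (green, ~(328,219)) lies on the white base below the head. The jig is at ~(290,290), the tray at ~(297,418), the flask at (385,340) and the reel at (379,251). Yellow look-alikes are at (234,246) and (404,222).
Top: the board is at ~(459,240), the head at ~(485,217), the nest at ~(315,215) and the tray at ~(207,238). The only green board is the one on the base. I'll confirm it in an enlarged crop while measuring.

```bash
cat > h.py <<'E'
import numpy as np, cv2
from bench import *
def ray(f,px):
    px=np.atleast_2d(np.float64(px)); s=(px-[f['cx'],f['cy']])/[f['fx'],f['fy']]
    u=s.copy()
    for _ in range(5): u=s/(1+f['k1']*(u**2).sum(1,keepdims=True))
    R=np.array(f['R']);t=np.array(f['t'])
    return -R.T@t, np.c_[u,np.ones(len(u))]@R
def onz(f,px,z):
    c,d=ray(f,px); return c+d*((z-c[2])/d[:,2])[:,None]
def proj(f,X):
    p=np.atleast_2d(X)@np.array(f['R']).T+f['t'];u=p[:,:2]/p[:,2:]
    u=u*(1+f['k1']*(u**2).sum(1,keepdims=True)); return u*[f['fx'],f['fy']]+[f['cx'],f['cy']]
def big(m):
    c,_=cv2.findContours(m.astype(np.uint8),cv2.RETR_EXTERNAL,cv2.CHAIN_APPROX_NONE)
    return max(c,key=cv2.contourArea)
def box(m,f,z):
    c=big(m)[:,0]; P=onz(f,c,z)[:,:2].astype(np.float32); return cv2.minAreaRect(P)
E
python3 - <<'E'
from h import *
f=grab_frame('top');im=f['image'].astype(int);b,g,r=im[...,0],im[...,1],im[...,2]
hsv=cv2.cvtColor(f['image'],cv2.COLOR_BGR2HSV)
def roi(m,x0,y0,x1,y1):
    k=np.zeros_like(m);k[y0:y1,x0:x1]=m[y0:y1,x0:x1];return k
gm=roi((g>r+25)&(g>b+15),400,170,520,290); print('board z25',box(gm,f,25))
dark=im.max(2)<60
wm=(im.min(2)>180)
print('base z22',box(roi(wm,415,180,500,280),f,22))
print('jig',box(cv2.morphologyEx(roi(dark,265,160,380,275).astype(np.uint8),cv2.MORPH_CLOSE,np.ones((25,25))),f,50))
print('tray z30',box(cv2.morphologyEx(roi(dark,170,195,240,280).astype(np.uint8),cv2.MORPH_CLOSE,np.ones((9,9))),f,30))
print('reel',box(roi(wm,380,275,415,310),f,54))
print('plunger?',onz(f,[[357,233]],89),'flask',onz(f,[[257,291]],140))
print('guides',[ (q,onz(f,[q],66)[0][:2].round()) for q in ([297,190],[329,190],[303,243],[335,243])])
s=grab_frame('side')
a=cv2.resize(f['image'][160:285,270:510],None,fx=3.3,fy=3.3,interpolation=cv2.INTER_CUBIC)[:, :]
a2=cv2.resize(s['image'][195:245,260:380],(792,330),interpolation=cv2.INTER_CUBIC)
cv2.imwrite('pics/c1.png',np.vstack([cv2.resize(a,(792,412)),a2])[:600] if False else np.vstack([cv2.resize(a,(660,340)),cv2.resize(a2,(660,260))]))
E
```

```text
board z25 ((516.7090454101562, -380.55487060546875), (83.49520874023438, 116.7625961303711), 75.8297119140625)
base z22 ((555.4183349609375, -374.7181091308594), (188.2916717529297, 228.2303466796875), 88.87383270263672)
jig ((588.1140747070312, 19.783401489257812), (248.2624053955078, 247.40748596191406), 7.33506441116333)
tray z30 ((532.2630004882812, 366.00421142578125), (208.21339416503906, 162.826904296875), 1.1719186305999756)
reel ((371.78607177734375, -198.01551818847656), (62.90645980834961, 62.884090423583984), 89.35234069824219)
plunger? [[537.38435982 -74.56853159  89.        ]] flask [[371.05598884 201.21017256 140.        ]]
guides [([297, 190], array([666.,  98.])), ([329, 190], array([666.,   5.])), ([303, 243], array([511.,  80.])), ([335, 243], array([511., -12.]))]
```

View pics/c1.png

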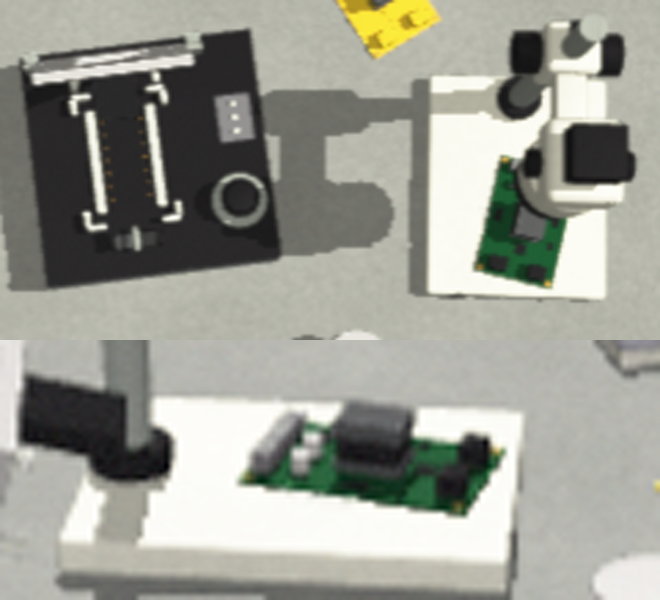

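Top crop: the green board has its two black relays at the front (crop (496,263) and (536,271)). The transformer is at (528,222), partly hidden by the head, and the terminals are at the back towards the pole. This is the loose green board, and the two yellow boards are decoys.

The move interface can't tilt the tool. I'll therefore hook the outer finger behind a relay, drag the board forward, and grip it once it's clear of the head.

```bash
cat >> h.py <<'E'
from scipy.spatial.transform import Rotation as Ro
def go(tgt,yaw=None):
    """shift (cm) in tool axes, turn deg so that tool y has world angle yaw (mod 180)"""
    o=get_obs();R=Ro.from_quat(o['eef_rot']).as_matrix()
    ya=np.degrees(np.arctan2(R[1,1],R[0,1]))
    s=R.T@(np.array(tgt)-o['eef_pos'])/10
    t=0 if yaw is None else (ya-yaw+90)%180-90
    print('shift',s.round(2),'turn',round(t,1),'| yaw now',round(ya,1),'pos',o['eef_pos'].round(1),'tilt',np.degrees(np.arccos(-R[2,2])).round(2),'J',o['joints'].round(2),'t',round(o['time_s'],2))
E
python3 - <<'E'
from h import *
f=grab_frame('top');im=f['image'];
k=(im.max(2)<75).astype(np.uint8);k[:245]=0;k[275:]=0;k[:,:440]=0;k[:,475:]=0
n,l,st,c=cv2.connectedComponentsWithStats(k)
for i in range(1,n):
    if st[i,4]>6: print(st[i],c[i].round(1),onz(f,c[i],39)[0].round(1), 'row extent x',onz(f,[[c[i][0],st[i,1]-.5],[c[i][0],st[i,1]+st[i,3]-.5]],39)[:,0].round(1))
print('scope cam top px (472..500,205..228) z385',onz(f,[[473,227],[499,227],[473,205],[499,205]],385).round(0)[:,:2].tolist())
print('base front',onz(f,[[427,269.],[490,269]],22).round(0)[:,:2].tolist())
go([390,-405,130],0)
E
```

```text
[447 245  18   9  74] [455.8 247.8] [ 500.5 -363.5   39. ] row extent x [510.1 483.8]
[444 253  11   7  61] [449.3 255.9] [ 476.7 -344.1   39. ] row extent x [486.7 466.3]
[458 257  11   7  62] [463.1 259.6] [ 466.  -383.9   39. ] row extent x [475.  454.7]
scope cam top px (472..500,205..228) z385 [[513.0, -337.0], [513.0, -398.0], [566.0, -338.0], [566.0, -400.0]]
base front [[440.0, -281.0], [440.0, -465.0]]
shift [25.9  -5.08 10.11] turn -73.5 | yaw now -73.5 pos [ 156.1 -527.2  231.1] tilt 0.03 J [-1.37  0.35  1.65 -0.    1.14 -0.08] t 0.25
```

```bash
python3 -m creep '[[[4,-1,2,-10.5,8.5],[8,-2,4,-21,8.5],[12,-3,6,-31.5,8.5],[16,-3.7,8,-42,8.5],[20,-4.3,9.5,-52.5,8.5],[25.4,-5,10,-63,8.5],[25.4,-6.7,10.1,-73.5,8.5],[25.4,-6.7,10.1,-73.5,8.5],[25.4,-6.7,10.1,-73.5,8.5]]]'; python3 - <<'E'
from h import *
go([433,-388,60],0)
f=grab_frame('top');s=grab_frame('side')
a=f['image'][150:350,400:600];b=s['image'][30:260,250:480]
cv2.imwrite('pics/c2.png',np.hstack([cv2.resize(a,(400,400),interpolation=cv2.INTER_CUBIC),cv2.resize(b,(400,400),interpolation=cv2.INTER_CUBIC)]))
E
```

```text
time_s: 1.38
eef_pos: [380.6, -391.7, 130.5]
eef_rot: [0.709, 0.705, -0.0, 0.0]
ft_force: [-0.4, 0.4, 0.3]
gripper_width: 85.3
gripper_force: 0.0
shift [0.4  5.24 7.06] turn -0.3 | yaw now -0.3 pos [ 380.6 -391.7  130.5] tilt 0.04 J [-0.89  0.47  1.75 -0.    0.92 -0.88] t 1.38
```

View pics/c2.png

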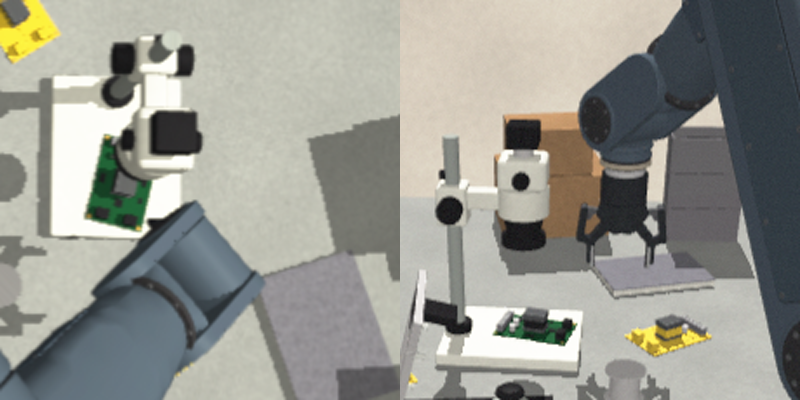

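Top crop: the wrist fork's front corners are at crop (195,205) and (262,280). Side crop: the fork is wider than the gripper and would level with the scope head when the tool is down. I'll work out its extents before going nearer.

```bash
python3 - <<'E'
from h import *
f=grab_frame('top');s=grab_frame('side');o=get_obs();p=o['eef_pos'];a=o['joints'][0]
r=np.array([np.cos(a),np.sin(a),0]);l=np.array([-r[1],r[0],0])
for z in(390,420,450):
    for q in([497.5,252.5],[531,290],[447,296]):
        d=onz(f,[q],z)[0]-p; print(z,q,'radial',(d@r).round(0),'lateral',(d@l).round(0))
# side: axis column rows for heights
for z in(130,250,300,320,340,360,380,400,420): print(z,((proj(s,[[p[0],p[1],z]])[0]-[250,30])*400/230).round(0))
E
```

```text
390 [497.5, 252.5] radial 45.0 lateral 55.0
390 [531, 290] radial 48.0 lateral -60.0
390 [447, 296] radial -112.0 lateral 53.0
420 [497.5, 252.5] radial 37.0 lateral 58.0
420 [531, 290] radial 40.0 lateral -55.0
420 [447, 296] radial -117.0 lateral 56.0
450 [497.5, 252.5] radial 29.0 lateral 61.0
450 [531, 290] radial 32.0 lateral -50.0
450 [447, 296] radial -122.0 lateral 59.0
130 [218. 272.]
250 [222. 204.]
300 [224. 174.]
320 [224. 161.]
340 [225. 149.]
360 [226. 136.]
380 [226. 123.]
400 [227. 110.]
420 [228.  97.]
```

```bash
python3 -c "
from h import *
go([440,-295,60],-30);go([450,-314,55],-30);go([450,-314,16],-30)"
```

```text
shift [9.68 5.93 7.04] turn 29.8 | yaw now -0.2 pos [ 380.4 -391.6  130.4] tilt 0.02 J [-0.89  0.47  1.75 -0.    0.92 -0.88] t 1.57
shift [7.78 6.94 7.54] turn 29.8 | yaw now -0.2 pos [ 380.4 -391.6  130.4] tilt 0.02 J [-0.89  0.47  1.75 -0.    0.92 -0.88] t 1.57
shift [ 7.79  6.94 11.44] turn 29.8 | yaw now -0.2 pos [ 380.4 -391.6  130.4] tilt 0.02 J [-0.89  0.47  1.75 -0.    0.92 -0.88] t 1.57
```

```bash
python3 -m creep '[[[4,0,1,10,8.5],[8,1,3,20,8.5],[9.7,4,5,30,8.5],[9.7,5.5,7,30,8.5],[8.3,6.5,7.5,30,8.5],[7.8,6.9,7.5,30,8.5],[7.8,6.9,7.5,30,8.5],[7.8,6.9,7.5,30,8.5]]]'; python3 - <<'E'
from h import *
go([450,-314,16],-30)
f=grab_frame('top');s=grab_frame('side')
a=f['image'][170:290,420:540];b=s['image'][80:260,230:410]
cv2.imwrite('pics/c3.png',np.hstack([cv2.resize(a,(400,400),interpolation=cv2.INTER_CUBIC),cv2.resize(b,(400,400),interpolation=cv2.INTER_CUBIC)]))
E
```

```text
time_s: 2.58
eef_pos: [449.3, -312.9, 55.6]
eef_rot: [0.866, 0.5, 0.0, 0.0]
ft_force: [-0.5, -0.5, 0.2]
gripper_width: 85.2
gripper_force: 0.0
shift [-0.06  0.11  3.96] turn -0.0 | yaw now -30.0 pos [ 449.3 -312.9   55.6] tilt 0.0 J [-0.69  0.59  1.78  0.    0.77 -0.17] t 2.58
```

View pics/c3.png

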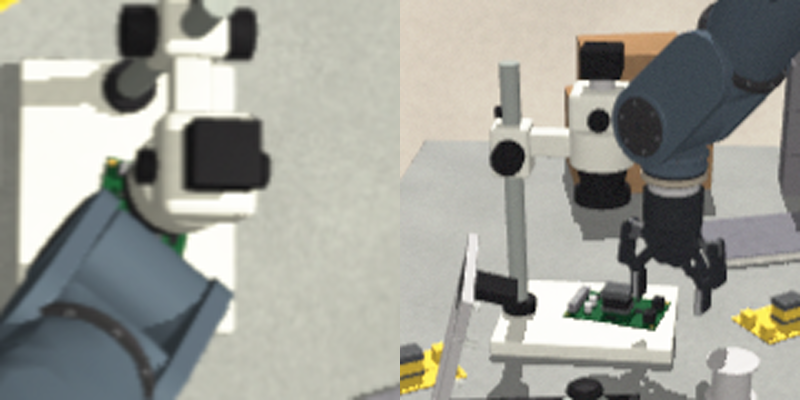

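Top: the fork edge clears the head corner by a few mm. Side: the far finger, at crop (637,290), hangs over the strip between the transformer and the relays. I'll lower it.

```bash
python3 -m creep '[[[0,0,1,0,8.5],[0,0,2,0,8.5],[0,0,2.8,0,8.5],[0,0,3.3,0,8.5],[0,0,3.7,0,8.5],[0,0,3.9,0,8.5],[0,0,3.9,0,8.5]]]'; python3 - <<'E'
from h import *
go([380,-265,16],-30)
s=grab_frame('side')
b=s['image'][180:260,270:390]
cv2.imwrite('pics/c4.png',cv2.resize(b,(780,520),interpolation=cv2.INTER_CUBIC))
E
```

```text
time_s: 3.55
eef_pos: [449.5, -312.9, 16.0]
eef_rot: [0.866, 0.5, -0.0, -0.0]
ft_force: [0.9, 0.4, -0.3]
gripper_width: 85.0
gripper_force: 0.3
shift [ 0.67 -8.41  0.  ] turn -0.0 | yaw now -30.0 pos [ 449.5 -312.9   16. ] tilt 0.04 J [-0.69  0.66  1.79 -0.    0.69 -0.17] t 3.55
```

View pics/c4.png

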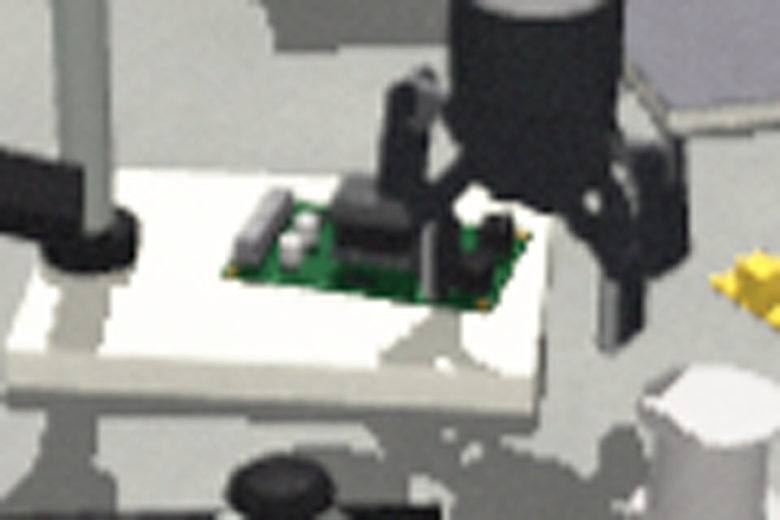

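Crop: the finger stands on bare board between the transformer and the near relay, at (430,270). I'll drag it out now.

```bash
python3 -m creep '[[[0,-0.4,0,0,8.5],[0,-1,0,0,8.5],[0,-2,0,0,8.5],[0,-3,0,0,8.5],[0,-4,0,0,8.5],[0,-5,0,0,8.5],[0,-6,0,0,8.5],[0,-6.5,0,0,8.5],[0,-6.5,0,0,8.5]]]'; python3 - <<'E'
from h import *
go([380,-265,16],-30)
s=grab_frame('side');f=grab_frame('top');
im=s['image'].astype(int);m=(im[...,1]>im[...,2]+20)&(im[...,1]>im[...,0]+12);m[:170]=0;m[300:]=0;m[:,:250]=0;m[:,420:]=0
c=big(cv2.morphologyEx(m.astype(np.uint8),cv2.MORPH_CLOSE,np.ones((7,7))));h=cv2.approxPolyDP(cv2.convexHull(c),3,True)[:,0];print(h.tolist());print(onz(s,h,25).round(0)[:,:2].tolist())
b=s['image'][180:270,270:405]
cv2.imwrite('pics/c5.png',cv2.resize(b,(780,520),interpolation=cv2.INTER_CUBIC))
E
```

```text
time_s: 4.72
eef_pos: [393.3, -280.5, 16.4]
eef_rot: [0.866, 0.5, 0.0, 0.0]
ft_force: [-0.0, 0.2, 0.5]
gripper_width: 85.0
gripper_force: 0.0
shift [ 0.68 -1.92  0.04] turn -0.0 | yaw now -30.0 pos [ 393.3 -280.5   16.4] tilt 0.0 J [-0.72  0.58  1.96 -0.    0.6  -0.19] t 4.72
[[304, 221], [315, 211], [350, 217], [345, 227]]
[[590.0, -359.0], [562.0, -429.0], [452.0, -395.0], [466.0, -329.0]]
```

View pics/c5.png

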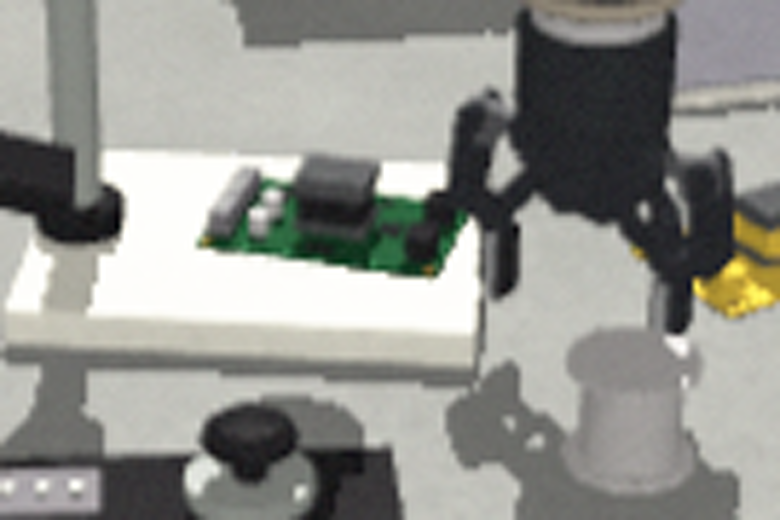

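The board did not move (its corners are unchanged), so the finger slipped past the relay. I'll check the real fingertip position from these pixels.

```bash
python3 - <<'E'
from h import *
s=grab_frame('side')
for t,q in (([449.5,-312.9],[336.0,226.0]),([393.3,-280.5],[356.5,231.4])):
    for k in(42,50,57):
        x=np.array(t)+k*np.array([.866,-.5])
        for z in(20,30,40): print(q,k,z,proj(s,[[*x,z]])[0].round(1))
for q,z in (([342,225],39),([347.,222],39),([325,211],57)): pass
# relays in current frame crop (425,240),(440,205) ; centre height ~32
for q in ([425,225],[440,190],[337,165]): print(q,onz(s,[[270+q[0]/5.78,180+q[1]/5.78]],57 if q[0]==337 else 39).round(0))
f=grab_frame('top');im=f['image'].astype(int);m=(im[...,1]>im[...,2]+25)&(im[...,1]>im[...,0]+15);m[:200]=0;m[290:]=0;m[:,:420]=0;m[:,520:]=0
print(m.sum(),onz(f,big(m)[:,0][::8],25)[:,:2].round(0).tolist() if m.sum()>20 else '')
E
```

```text
[336.0, 226.0] 42 20 [338.1 227.5]
[336.0, 226.0] 42 30 [338.2 224.5]
[336.0, 226.0] 42 40 [338.3 221.5]
[336.0, 226.0] 50 20 [335.9 226.8]
[336.0, 226.0] 50 30 [335.9 223.8]
[336.0, 226.0] 50 40 [336.  220.8]
[336.0, 226.0] 57 20 [333.9 226.1]
[336.0, 226.0] 57 30 [333.9 223.2]
[336.0, 226.0] 57 40 [334.  220.2]
[356.5, 231.4] 42 20 [357.1 233.3]
[356.5, 231.4] 42 30 [357.2 230.3]
[356.5, 231.4] 42 40 [357.3 227.2]
[356.5, 231.4] 50 20 [354.7 232.6]
[356.5, 231.4] 50 30 [354.8 229.5]
[356.5, 231.4] 50 40 [354.9 226.5]
[356.5, 231.4] 57 20 [352.6 231.9]
[356.5, 231.4] 57 30 [352.7 228.9]
[356.5, 231.4] 57 40 [352.8 225.9]
[425, 225] [[ 471. -353.   39.]]
[440, 190] [[ 464. -394.   39.]]
[337, 165] [[ 518. -384.   57.]]
554 [[581.0, -357.0], [558.0, -351.0], [534.0, -344.0], [510.0, -341.0], [487.0, -334.0], [484.0, -343.0], [478.0, -363.0], [466.0, -349.0], [466.0, -349.0], [460.0, -372.0], [472.0, -381.0], [472.0, -404.0], [466.0, -413.0], [490.0, -416.0], [513.0, -423.0], [516.0, -414.0], [510.0, -402.0], [498.0, -384.0], [507.0, -361.0], [531.0, -368.0], [555.0, -371.0], [575.0, -366.0]]
```

```bash
python3 -c "
from h import *
go([450.5,-320,14],-30)"
python3 -m creep '[[[0,1,-2,0,8.5],[0,2,-3.5,0,8.5],[0,4,-3.5,0,8.5],[0,5.5,-3.5,0,8.5],[-0.3,6.7,-3.3,0,8.5],[-0.5,6.95,-2.5,0,8.5],[-0.55,6.95,-1.4,0,8.5],[-0.55,6.95,-0.6,0,8.5],[-0.55,6.95,0,0,8.5],[-0.55,6.95,0.1,0,8.5]]]'; python3 -c "
from h import *
go([450.5,-320,14],-30)"
```

```text
shift [-0.56  6.89  0.23] turn -0.0 | yaw now -30.0 pos [ 393.7 -280.7   16.3] tilt 0.02 J [-0.72  0.58  1.96  0.    0.6  -0.19] t 4.92
time_s: 6.18
eef_pos: [450.8, -319.9, 14.9]
eef_rot: [0.866, 0.5, -0.0, -0.0]
ft_force: [1.3, 0.3, 0.2]
gripper_width: 85.2
gripper_force: 0.4
shift [-0.02 -0.02  0.09] turn -0.0 | yaw now -30.0 pos [ 450.8 -319.9   14.9] tilt 0.02 J [-0.7   0.67  1.78  0.    0.7  -0.18] t 6.17
```

```bash
python3 -m creep '[[[-0.15,-0.3,0,0,8.5],[-0.5,-0.87,0,0,8.5],[-1,-1.73,0,0,8.5],[-1.5,-2.6,0,0,8.5]]]'; python3 - <<'E'
from h import *
s=grab_frame('side')
im=s['image'].astype(int);m=(im[...,1]>im[...,2]+20)&(im[...,1]>im[...,0]+12);m[:170]=0;m[300:]=0;m[:,:250]=0;m[:,420:]=0
c=big(cv2.morphologyEx(m.astype(np.uint8),cv2.MORPH_CLOSE,np.ones((7,7))));h=cv2.approxPolyDP(cv2.convexHull(c),3,True)[:,0];print(onz(s,h,25).round(0)[:,:2].tolist())
E
```

```text
time_s: 6.68
eef_pos: [420.0, -320.0, 15.4]
eef_rot: [0.866, 0.5, -0.0, -0.0]
ft_force: [0.6, -0.3, -0.4]
gripper_width: 84.9
gripper_force: 0.5
[[557.0, -329.0], [545.0, -409.0], [431.0, -403.0], [439.0, -330.0]]
```

The board is moving and has turned to about 0° yaw, centred near (493,-368). I'll keep pulling, now diagonally forward and left.

```bash
python3 -m creep '[[[0,-0.5,0,0,8.5],[0,-1.3,0,0,8.5],[0,-2.2,0,0,8.5],[0,-3,0,0,8.5],[0,-3.5,0,0,8.5]]]'; python3 - <<'E'
from h import *
s=grab_frame('side')
im=s['image'].astype(int);m=(im[...,1]>im[...,2]+20)&(im[...,1]>im[...,0]+12);m[:170]=0;m[300:]=0;m[:,:250]=0;m[:,420:]=0
c=big(cv2.morphologyEx(m.astype(np.uint8),cv2.MORPH_CLOSE,np.ones((7,7))));h=cv2.approxPolyDP(cv2.convexHull(c),3,True)[:,0];print(onz(s,h,25).round(0)[:,:2].tolist())
cv2.imwrite('pics/c6.png',cv2.resize(s['image'][180:270,270:405],(780,520),interpolation=cv2.INTER_CUBIC))
E
```

```text
time_s: 7.35
eef_pos: [390.1, -302.3, 15.4]
eef_rot: [0.866, 0.5, 0.0, 0.0]
ft_force: [1.2, -0.5, 0.7]
gripper_width: 85.0
gripper_force: 0.6
[[531.0, -376.0], [403.0, -391.0], [401.0, -314.0], [521.0, -313.0]]
```

View pics/c6.png

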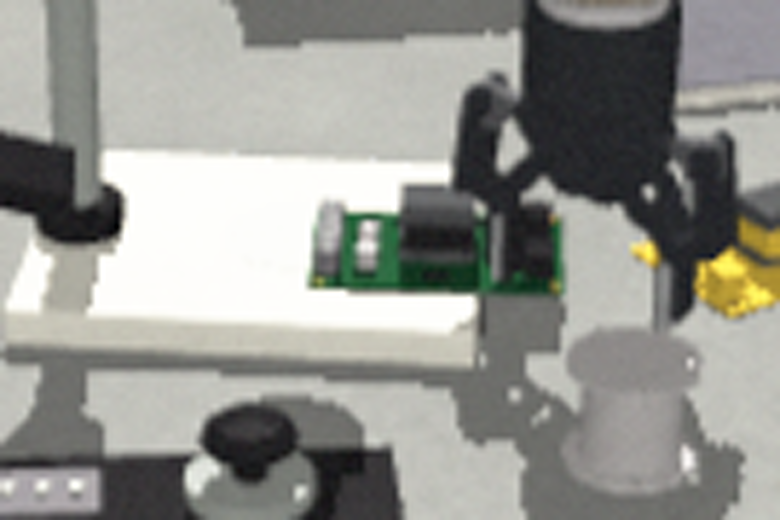

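Crop: the board's front half is now off the base, roughly square to x, with its centre near (463,-350). The transformer is at crop (437,220). Next I'll straddle the transformer's front half with the fingers along y, so closing pulls it towards +y and into grip while keeping clear of the head.

```bash
python3 -m creep '[[[0,0.2,-1.5,0,8.5],[0,0.2,-3.5,0,8.5],[0,0.2,-5.5,0,8.5]]]'; python3 - <<'E'
from h import *
f=grab_frame('top');s=grab_frame('side')
print('transformer top side', onz(s,[[270+437/5.78,180+192/5.78]],57).round(0))
im=s['image'];k=im[180:240,325:365].max(2)
go([447,-322,70],-90);go([447,-322,20],-90)
b=f['image'][200:300,400:500].astype(int);m=(b[...,1]>b[...,2]+25)&(b[...,1]>b[...,0]+15);m=m.astype(np.uint8);print(m.sum());q=big(m)[:,0]+[400,200];P=onz(f,q,25)[:,:2].round(0);print('top green extents',P.min(0),P.max(0))
E
```

```text
time_s: 7.78
eef_pos: [392.5, -303.7, 71.7]
eef_rot: [0.866, 0.5, 0.0, 0.0]
ft_force: [-0.0, 0.2, 0.4]
gripper_width: 85.2
gripper_force: 0.0
transformer top side [[ 465. -356.   57.]]
shift [1.16 5.53 0.28] turn 60.0 | yaw now -30.0 pos [ 393.3 -304.4   72.6] tilt 0.21 J [-0.75  0.49  1.91  0.    0.74 -0.23] t 7.88
shift [1.17 5.51 5.28] turn 60.0 | yaw now -30.0 pos [ 393.3 -304.4   72.6] tilt 0.21 J [-0.75  0.49  1.91  0.    0.74 -0.23] t 7.88
247
top green extents [ 454. -399.] [ 522. -314.]
```

```bash
python3 -c "
from h import *
go([441,-333,75],-90);go([441,-333,26],-90)"
python3 -m creep '[[[0.6,1.5,-0.5,10,8.5],[0.6,2.5,-0.5,20,8.5],[0.3,3.5,-0.5,30,8.5],[0.2,4.5,-0.5,40,8.5],[0,5.3,-0.3,50,8.5],[-0.15,5.6,0,60,8.5],[-0.15,5.6,0.5,60,8.5],[-0.15,5.6,0.5,60,8.5]]]'; python3 - <<'E'
from h import *
go([441,-333,26],-90)
f=grab_frame('top');s=grab_frame('side')
a=f['image'][190:290,420:520];b=s['image'][80:260,230:410]
cv2.imwrite('pics/c7.png',np.hstack([cv2.resize(a,(400,400),interpolation=cv2.INTER_CUBIC),cv2.resize(b,(400,400),interpolation=cv2.INTER_CUBIC)]))
E
```

```text
shift [-0.09  5.56 -0.22] turn 60.0 | yaw now -30.0 pos [ 393.3 -304.4   72.6] tilt 0.21 J [-0.75  0.49  1.91  0.    0.74 -0.23] t 7.88
shift [-0.09  5.54  4.68] turn 60.0 | yaw now -30.0 pos [ 393.3 -304.4   72.6] tilt 0.21 J [-0.75  0.49  1.91  0.    0.74 -0.23] t 7.88
time_s: 8.88
eef_pos: [439.6, -332.5, 64.7]
eef_rot: [1.0, 0.002, -0.0, -0.0]
ft_force: [0.9, 0.2, 0.4]
gripper_width: 85.0
gripper_force: 0.0
shift [0.14 0.06 3.87] turn 0.2 | yaw now -89.8 pos [ 439.6 -332.5   64.7] tilt 0.07 J [-0.73  0.58  1.77  0.    0.79  0.84] t 8.88
```

View pics/c7.png

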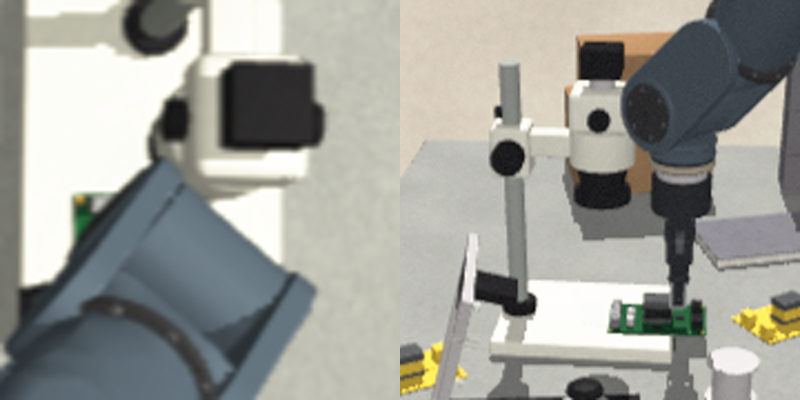

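Top: the fork clears the head by about 5 mm. Side: the near finger is beside the transformer's front half. I'll lower and partly close.

```bash
python3 -m creep '[[[0,0,1,0,8.5],[0,0,2,0,8.5],[0,0,3,0,8.5],[0,0,3.6,0,8.5],[0,0,3.9,0,8.5],[0,0,3.9,0,7.5],[0,0,3.9,0,6.5],[0,0,3.9,0,5.5],[0,0,3.9,0,5],[0,0,3.9,0,5]]]'; python3 -m creep '[[[0,-0.3,0,0,5],[0,-0.8,0,0,5],[0,-1.3,0,0,5],[-0.2,-1.8,0,0,5],[-0.2,-2,0,0,5]]]'; python3 - <<'E'
from h import *
s=grab_frame('side')
im=s['image'].astype(int);m=(im[...,1]>im[...,2]+20)&(im[...,1]>im[...,0]+12);m[:170]=0;m[300:]=0;m[:,:250]=0;m[:,420:]=0
c=big(cv2.morphologyEx(m.astype(np.uint8),cv2.MORPH_CLOSE,np.ones((7,7))));h=cv2.approxPolyDP(cv2.convexHull(c),3,True)[:,0];print(onz(s,h,25).round(0)[:,:2].tolist())
go([447,-320,26],-90)
E
```

```text
time_s: 10.22
eef_pos: [440.1, -333.0, 26.5]
eef_rot: [1.0, -0.0, 0.0, 0.0]
ft_force: [-0.5, -2.0, 2.3]
gripper_width: 49.7
gripper_force: 1.5
time_s: 10.85
eef_pos: [437.7, -312.3, 26.2]
eef_rot: [1.0, 0.0, -0.0, -0.0]
ft_force: [-0.2, -1.9, 1.1]
gripper_width: 50.0
gripper_force: 1.3
[[532.0, -306.0], [506.0, -371.0], [398.0, -339.0], [416.0, -271.0]]
shift [0.93 0.78 0.02] turn 0.0 | yaw now -90.0 pos [ 437.7 -312.2   26.2] tilt 0.05 J [-0.71  0.63  1.82  0.    0.7   0.86] t 10.9
```

```bash
python3 -m creep '[[[0,0,0,0,6],[0,0,0,5,7],[0.7,0.4,0,12,7],[1.4,0.6,0,17,7],[1.4,0.6,0,17,6],[1.4,0.6,0,17,4],[1.4,0.6,0,17,2.5],[1.4,0.6,0,17,2],[1.4,0.6,0,17,2],[1.4,0.6,0,17,2]]]'; python3 -c "
from h import *
go([400,-300,90],-90)"
```

```text
time_s: 12.15
eef_pos: [451.8, -318.8, 26.5]
eef_rot: [0.989, -0.148, -0.0, 0.0]
ft_force: [-1.7, 1.2, 6.4]
gripper_width: 29.5
gripper_force: 59.8
shift [-5.51 -0.29 -6.35] turn -17.0 | yaw now -107.0 pos [ 451.8 -318.8   26.5] tilt 0.01 J [-0.7   0.65  1.78 -0.    0.72  1.17] t 12.15
```

The board is gripped (29.5 mm, 60 N). With the lid open, its tongue (z≈250–275, just over the nest's middle) blocks a vertical tool there. I'll regrip nearer the relays, set the board down a little forward of the nest and push it home. Regrip, lift and back out now.

```bash
python3 -m creep '[[[0,0,-0.1,0,4],[-0.4,0,-0.1,0,4.5],[-0.9,0,-0.1,0,4.5],[-0.9,0,-0.1,0,3],[-0.9,0,-0.1,0,2],[-0.9,0,-0.1,0,2],[-0.9,0,-0.1,0,2]]]';python3 -m creep '[[[0,0,-0.4,0,2],[-1,0,-1,0,2],[-3,0,-2,0,2],[-5,0,-4,0,2],[-6,0,-7,0,2],[-7,0,-11,0,2],[-7,0,-13,0,2],[-7,0,-13,0,2]]]'; python3 - <<'E'
from h import *
f=grab_frame('top');im=f['image'];s=grab_frame('side')
go([480,30,170],-83)
w=(im.min(2)>150).astype(np.uint8);w[:160]=0;w[275:]=0;w[:,:275]=0;w[:,375:]=0
n,l,st,c=cv2.connectedComponentsWithStats(w)
for i in range(1,n):
    if st[i,4]>8: print(st[i].tolist(),c[i].round(1).tolist(),onz(f,c[i],60).round(1)[0,:2].tolist())
d=(im.max(2)<60).astype(np.uint8);d[:160]=0;d[275:]=0;d[:,:270]=0;d[:,:][:,378:]=0
d=cv2.morphologyEx(d,cv2.MORPH_CLOSE,np.ones((25,25)));print(box(d,f,50))
q=cv2.approxPolyDP(cv2.convexHull(big(d)),5,True)[:,0];print(q.tolist(),onz(f,q,50)[:,:2].round(0).tolist())
cv2.imwrite('pics/c8.png',np.hstack([cv2.resize(im[165:275,270:380],(400,400),interpolation=cv2.INTER_CUBIC),cv2.resize(s['image'][190:340,200:400],(400,400),interpolation=cv2.INTER_CUBIC)]))
E
```

```text
time_s: 13.02
eef_pos: [443.1, -316.1, 27.5]
eef_rot: [0.989, -0.148, -0.0, -0.0]
ft_force: [-4.1, 0.8, 5.2]
gripper_width: 28.7
gripper_force: 59.6
time_s: 14.02
eef_pos: [376.5, -296.0, 158.5]
eef_rot: [0.989, -0.148, 0.001, 0.001]
ft_force: [-0.1, -0.4, -1.5]
gripper_width: 28.8
gripper_force: 59.4
shift [  0.43 -34.16  -1.33] turn -24.0 | yaw now -107.0 pos [ 375.9 -295.4  156.6] tilt 0.04 J [-0.76  0.32  1.91 -0.    0.91  1.1 ] t 14.12
[275, 160, 100, 35, 1810] [325.2, 169.7] [728.1, 16.2]
[282, 178, 58, 13, 295] [310.6, 184.1] [685.2, 58.8]
[323, 191, 8, 7, 23] [327.7, 193.3] [657.6, 8.9]
[295, 195, 8, 7, 23] [297.3, 197.1] [646.5, 97.4]
[351, 196, 9, 14, 82] [355.5, 203.1] [628.7, -71.9]
[323, 198, 8, 38, 124] [326.2, 216.4] [589.6, 13.1]
[301, 201, 8, 37, 125] [304.4, 219.0] [582.2, 76.4]
[367, 210, 4, 16, 42] [369.1, 216.2] [590.1, -110.9]
[351, 224, 14, 5, 19] [357.9, 225.3] [563.7, -78.4]
[329, 234, 7, 7, 22] [333.1, 237.9] [526.9, -6.9]
[300, 238, 9, 7, 23] [303.2, 241.4] [516.7, 79.5]
[319, 244, 2, 7, 12] [319.4, 247.4] [499.3, 32.7]
[275, 254, 100, 21, 1256] [333.6, 267.3] [442.1, -8.1]
((588.396240234375, 19.576889038085938), (247.7480926513672, 246.93255615234375), 7.339383125305176)
[[359, 172], [371, 252], [288, 264], [278, 186]] [[723.0, -83.0], [487.0, -116.0], [452.0, 123.0], [682.0, 155.0]]
```

View pics/c8.png

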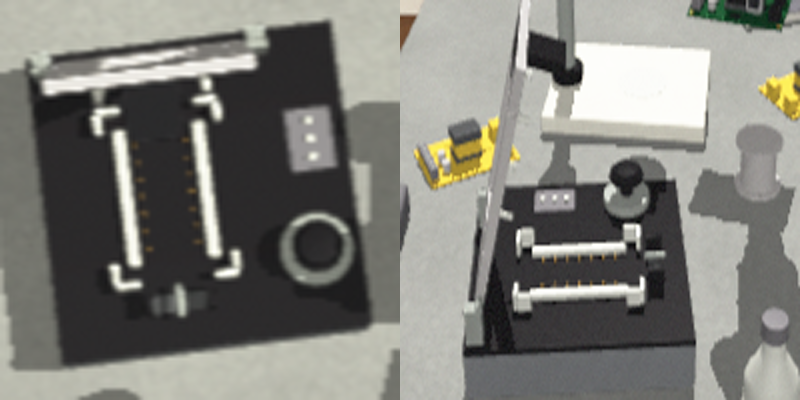

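Top crop: the rails, the four white guides and the small catch at (180,300) are clear. The nest is at (586,44.6) with yaw 7.35°. I'll carry the board to a staging point in front of the nest and measure it in the gripper there.

```bash
python3 -m creep '[[[0,-2,-0.5,-3,2],[0,-6,-1,-8,2],[0,-11,-1.3,-14,2],[0.5,-16,-1.3,-20,2],[1,-21,-1.3,-24.4,2],[2,-26,-1.3,-24.4,2],[3,-31,-1.3,-24.4,2],[3.8,-34.5,-1.3,-24.4,2],[4.1,-35.9,-1.3,-24.4,2],[4.1,-35.9,-1.3,-24.4,2]]]'; python3 - <<'E'
from h import *
go([520,36,170],-82.65)
s=grab_frame('side');f=grab_frame('top');o=get_obs();p=o['eef_pos'];zb=p[2]-5.5
for n,F in(('side',s),('top',f)):
    im=F['image'].astype(int);m=(im[...,1]>im[...,2]+20)&(im[...,1]>im[...,0]+12)
    u=proj(F,[p])[0].astype(int);k=np.zeros_like(m);k[max(0,u[1]-80):u[1]+80,u[0]-90:u[0]+90]=1;m&=k.astype(bool)
    c=big(cv2.morphologyEx(m.astype(np.uint8),cv2.MORPH_CLOSE,np.ones((9,9))));h=cv2.approxPolyDP(cv2.convexHull(c),4,True)[:,0]
    P=onz(F,h,zb+3)[:,:2]-p[:2];a=np.radians(7.35);e=np.array([[np.cos(a),np.sin(a)],[-np.sin(a),np.cos(a)]])
    print(n,h.tolist(),(P@e.T).round(1).tolist())
cv2.imwrite('pics/c9.png',cv2.resize(s['image'][130:320,220:410],(560,560),interpolation=cv2.INTER_CUBIC))
E
```

```text
time_s: 15.38
eef_pos: [520.2, 35.7, 169.3]
eef_rot: [0.998, 0.065, -0.001, -0.0]
ft_force: [-0.2, -0.3, -1.7]
gripper_width: 28.4
gripper_force: 59.6
shift [-0.02 -0.04 -0.07] turn 0.1 | yaw now -82.6 pos [520.2  35.7 169.3] tilt 0.1 J [-0.02  0.38  1.79 -0.    0.98  1.42] t 15.38
side [[338, 254], [278, 261], [276, 241], [333, 238]] [[-42.6, 32.6], [85.6, 53.0], [91.1, -32.2], [-37.6, -37.8]]
top [[333, 241], [326, 240]] [[-19.8, -38.8], [-14.7, -20.4]]
```

View pics/c9.png

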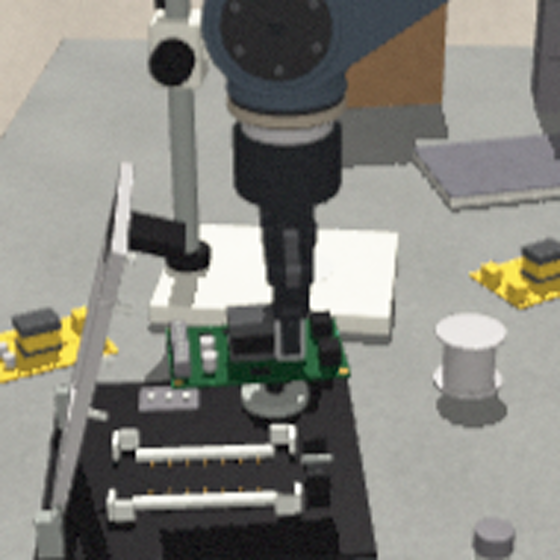

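Crop: the board is held level, with the terminals (180,350) towards the hinge. The tongue tip is at (190,240), left of the tool. I'll compute its real clearance.

```bash
python3 - <<'E'
from h import *
s=grab_frame('side');o=get_obs();p=o['eef_pos'];a=np.radians(7.35);e=np.array([np.cos(a),np.sin(a),0]);n=np.array([-e[1],e[0],0]);N=np.array([586,44.6,0])
def pl(q,y,O):
    c,d=ray(s,[[220+q[0]*190/560,130+q[1]*190/560]]);d=d[0];k=((O-c)@n+y)/(d@n);X=c+k*d;return ((X-O)@e).round(1),X[2].round(1)
for q in([190,232],[185,262],[188,225]):
    print('tongue',q,pl(q,21,N),pl(q,0,N))
for q in([234,190],[230,110],[342,190],[342,110],[228,75]): print('tool',q,pl(q,0,p*[1,1,0]))
E
```

```text
tongue [190, 232] (np.float64(1.3), np.float64(273.6)) (np.float64(1.8), np.float64(263.4))
tongue [185, 262] (np.float64(5.7), np.float64(250.4)) (np.float64(6.2), np.float64(239.6))
tongue [188, 225] (np.float64(2.5), np.float64(279.0)) (np.float64(3.0), np.float64(268.9))
tool [234, 190] (np.float64(36.5), np.float64(294.3))
tool [230, 110] (np.float64(37.8), np.float64(353.9))
tool [342, 190] (np.float64(-39.5), np.float64(292.0))
tool [342, 110] (np.float64(-38.7), np.float64(351.8))
tool [228, 75] (np.float64(38.6), np.float64(378.9))
```

```bash
python3 -m creep '[[[0.8,0,2,0,2],[1.6,0,4,0,2],[2.2,0,6,0,2],[2.35,0,8,0,2],[2.35,0,9,0,2],[2.35,0,9.4,0,2],[2.35,0,9.6,0,2],[2.35,0,9.6,0,2]]]'; python3 - <<'E'
from h import *
go([543.4,39.1,72],-82.65)
s=grab_frame('side');o=get_obs();p=o['eef_pos']
im=s['image'].astype(int);m=(im[...,1]>im[...,2]+20)&(im[...,1]>im[...,0]+12);m[:220]=0;m[320:]=0;m[:,:230]=0;m[:,:][:,360:]=0
c=big(cv2.morphologyEx(m.astype(np.uint8),cv2.MORPH_CLOSE,np.ones((9,9))));h=cv2.approxPolyDP(cv2.convexHull(c),4,True)[:,0]
P=onz(s,h,70)[:,:2]-[586,44.6];a=np.radians(7.35);e=np.array([[np.cos(a),np.sin(a)],[-np.sin(a),np.cos(a)]])
print(h.tolist(),(P@e.T).round(1).tolist())
E
```

```text
time_s: 16.52
eef_pos: [544.2, 38.4, 75.0]
eef_rot: [0.998, 0.064, 0.0, 0.0]
ft_force: [-1.5, -2.0, 1.9]
gripper_width: 28.8
gripper_force: 59.9
shift [-0.07 -0.08  0.3 ] turn 0.0 | yaw now -82.6 pos [544.2  38.4  75. ] tilt 0.04 J [-0.01  0.55  1.78 -0.    0.8   1.43] t 16.52
[[323, 274], [327, 293], [269, 297], [268, 277]] [[-81.8, -40.1], [-85.8, 37.0], [43.1, 44.3], [47.7, -35.3]]
```

```bash
python3 -m creep '[[[0,0,0,0,3.2],[0,0,0,0,4],[0,0,0,0,5],[0,0,-1,0,5],[0,0,-3,0,5],[-3,0,-6,0,5],[-8,0,-9,0,3],[-14,0,-9,0,1],[-18,0,-9,0,0],[-18,0,-9,0,0]]]'; python3 - <<'E'
from h import *
f=grab_frame('top');s=grab_frame('side')
a=np.radians(7.35);e=np.array([[np.cos(a),np.sin(a)],[-np.sin(a),np.cos(a)]])
for n,F in(('top',f),('side',s)):
    im=F['image'].astype(int);m=(im[...,1]>im[...,2]+20)&(im[...,1]>im[...,0]+12)
    k=np.zeros_like(m);
    if n=='top':k[180:270,280:360]=1
    else:k[230:320,230:360]=1
    m&=k.astype(bool)
    c=big(cv2.morphologyEx(m.astype(np.uint8),cv2.MORPH_CLOSE,np.ones((9,9))));h=cv2.approxPolyDP(cv2.convexHull(c),4,True)[:,0]
    print(n,h.tolist(),((onz(F,h,66)[:,:2]-[586,44.6])@e.T).round(1).tolist(),cv2.minAreaRect(((onz(F,c[:,0],66)[:,:2]-[586,44.6])@e.T).astype(np.float32)))
go([586,44.6,60],None)
cv2.imwrite('pics/c10.png',np.hstack([cv2.resize(f['image'][165:275,270:380],(400,400),interpolation=cv2.INTER_CUBIC),cv2.resize(s['image'][220:330,230:340],(400,400),interpolation=cv2.INTER_CUBIC)]))
E
```

```text
time_s: 17.82
eef_pos: [363.6, 15.4, 164.9]
eef_rot: [0.998, 0.064, 0.0, 0.0]
ft_force: [1.0, -0.2, 1.3]
gripper_width: -0.3
gripper_force: 0.0
top [[326, 202], [334, 242], [308, 247], [297, 207]] [[40.7, -36.3], [-78.0, -44.3], [-82.7, 31.6], [36.9, 48.8]] ((-20.978710174560547, 2.188068389892578), (121.52427673339844, 86.42094421386719), 3.6863815784454346)
side [[323, 275], [327, 293], [270, 303], [275, 280]] [[-81.9, -41.9], [-86.2, 31.4], [40.6, 61.1], [31.3, -27.7]] ((-19.14179229736328, 2.79241943359375), (141.76004028320312, 89.47048950195312), 12.363299369812012)
shift [22.14 -0.08 10.56] turn 0 | yaw now -82.6 pos [366.3  15.4 165.1] tilt 0.12 J [-0.09  0.11  2.16  0.    0.87  1.36] t 17.93
```

Numbers: the board now lies on the front guides and rails, centre (-21,+2), turned about +4° relative to the nest. I've used up my picture views, so from here I'm working by measurement only. I'll use both fingers as a square pusher on the front edge.

```bash
python3 -m creep '[[[4,0,2,0,2.9],[8,0,4,0,2.9],[11,0,7,0,2.9],[12.3,0,9,0,2.9],[12.4,0,10,0,2.9],[12.4,0,10.4,0,2.9],[12.4,0,10.4,0,2.9]]]'; python3 -m creep '[[[0.4,0,0,0,2.9],[0.7,0,0,0,2.9],[1,0,0,0,2.9],[1.2,0,0,0,2.9],[1.2,0,0,0,2.9]]]'; cat > meas.py <<'E'
from h import *
a=np.radians(7.35);E=np.array([[np.cos(a),np.sin(a)],[-np.sin(a),np.cos(a)]])
def meas(N=(586,44.6),z=62,lo=-120,hi=110,n='top'):
    f=grab_frame(n);im=f['image'].astype(int);m=(im[...,1]>im[...,2]+20)&(im[...,1]>im[...,0]+12)
    vs,us=np.nonzero(m);P=(onz(f,np.c_[us,vs],z)[:,:2]-N)@E.T
    k=(abs(P[:,0])<130)&(abs(P[:,1])<80);q=np.zeros_like(m);q[vs[k],us[k]]=1
    c=big(cv2.morphologyEx(q.astype(np.uint8),cv2.MORPH_CLOSE,np.ones((9,9))));Q=((onz(f,c[:,0],z)[:,:2]-N)@E.T)
    h=cv2.approxPolyDP(cv2.convexHull(c),4,True)[:,0]
    print(n,'corners',((onz(f,h,z)[:,:2]-N)@E.T).round(1).tolist())
    r=cv2.minAreaRect(Q.astype(np.float32));print(' rect',np.round(r[0],1),np.round(r[1],1),round(r[2],1))
    # left/right edge fits
    for s in(1,-1):
        B=[(x0,s*np.max(s*Q[(Q[:,0]>x0-6)&(Q[:,0]<x0+6),1])) for x0 in range(-60,50,12) if ((Q[:,0]>x0-6)&(Q[:,0]<x0+6)).any()]
        B=np.array(B);p=np.polyfit(B[:,0],B[:,1],1);print(' edge',s,'y at 0',p[1].round(1),'deg',np.degrees(p[0]).round(1))
if __name__=='__main__':
    meas();meas(n='side');go([586,44.6,60],None);print(get_obs()['ft_force'].round(1))
E
python3 meas.py
```

```text
time_s: 18.8
eef_pos: [489.8, 31.3, 62.7]
eef_rot: [0.998, 0.065, 0.002, 0.0]
ft_force: [-6.2, -2.3, 28.0]
gripper_width: 29.5
gripper_force: 15.5
time_s: 19.42
eef_pos: [498.1, 32.4, 62.9]
eef_rot: [0.998, 0.065, -0.002, 0.0]
ft_force: [-20.0, -5.6, 41.5]
gripper_width: 28.9
gripper_force: 21.0
top corners [[41.0, -39.3], [-6.3, -39.0], [13.5, 46.0], [40.2, 45.7]]
 rect [24.2  2.4] [90. 50.] 82.7
 edge 1 y at 0 13.3 deg 13.7
 edge -1 y at 0 -40.1 deg 2.2
side corners [[-73.3, -57.1], [-77.1, 32.9], [49.9, 51.5], [52.5, -26.6]]
 rect [-12.3  -0.3] [141.1  89.7] 10.4
 edge 1 y at 0 46.0 deg 10.1
 edge -1 y at 0 -23.4 deg 6.7
shift [ 8.84 -0.07  0.25] turn 0 | yaw now -82.6 pos [498.5  32.5  62.8] tilt 0.22 J [-0.03  0.51  1.91 -0.    0.73  1.41] t 19.52
[-23.1  -6.   45.9]
```

The fingertips are standing on the catch (46 N), so I'll raise them.

```bash
python3 -m creep '[[[0,0,-0.4,0,2.9],[-0.3,0,-0.8,0,2.9],[-0.3,0,-0.8,0,2.9]]]'; python3 meas.py
```

```text
time_s: 19.9
eef_pos: [497.5, 32.4, 68.7]
eef_rot: [0.998, 0.064, 0.0, 0.0]
ft_force: [-0.0, -5.0, 3.6]
gripper_width: 29.1
gripper_force: 1.8
top corners [[53.1, -37.9], [-6.3, -39.0], [10.6, 46.4], [43.1, 45.4]]
 rect [21.9  3.5] [59.4 86.8] 2.0
 edge 1 y at 0 9.9 deg 63.5
 edge -1 y at 0 -39.6 deg 1.2
side corners [[-74.9, -44.1], [-77.1, 32.9], [45.4, 55.4], [54.7, -22.6]]
 rect [-14.    0.8] [134.7  88.8] 9.3
 edge 1 y at 0 46.3 deg 9.5
 edge -1 y at 0 -27.1 deg 10.9
shift [ 8.92 -0.07  0.85] turn 0 | yaw now -82.6 pos [497.6  32.4  68.4] tilt 0.03 J [-0.03  0.5   1.91 -0.    0.73  1.41] t 20.0
[ 0.1 -4.   3.4]
```

```bash
python3 -m creep '[[[0.3,0.1,0,0,2.9],[0.6,0.2,0,0,2.9],[0.9,0.2,0,0,2.9],[1.2,0.2,0,0,2.9],[1.4,0.2,0,0,2.9]]]'; python3 meas.py
```

```text
time_s: 20.62
eef_pos: [505.7, 32.4, 66.9]
eef_rot: [0.998, 0.065, -0.007, -0.0]
ft_force: [-29.9, -5.8, 19.5]
gripper_width: 29.2
gripper_force: 18.0
top corners [[8.6, -38.0], [28.5, 47.1], [54.0, 38.2], [50.2, -37.5]]
 rect [34.5  2.6] [87.1 41.2] 82.7
 edge 1 y at 0 34.7 deg 16.3
 edge -1 y at 0 -40.5 deg 3.0
side corners [[-72.3, -39.9], [-74.8, 32.8], [32.3, 52.6], [52.6, 36.5], [57.2, -26.9]]
 rect [-10.2   0.7] [135.6  88.6] 9.3
 edge 1 y at 0 45.9 deg 8.6
 edge -1 y at 0 -28.0 deg 10.2
shift [ 8.13 -0.17  0.57] turn 0 | yaw now -82.5 pos [505.7  32.4  66.9] tilt 0.84 J [-0.03  0.52  1.88 -0.    0.76  1.41] t 20.73
[-26.2  -3.6  16.2]
```

The rear corner is jammed on a guide. I'll back off and square and centre the board by gripping the transformer's front with the tool aligned to the nest.

```bash
python3 -m creep '[[[-1,0,-0.5,0,2.9],[-1,0,-3,0,4],[0,0,-5.5,0,5.5],[2,0,-5.5,0,6],[3.7,-0.1,-5,0,6],[3.9,-0.1,-2.5,0,6],[3.9,-0.1,-0.9,0,6],[3.9,-0.1,-0.4,0,6],[3.9,-0.1,-0.4,0,6]]]'; python3 -m creep '[[[0,0,0,0,4],[0,0,0,0,2.5],[0,0,0,0,2],[0,0,0,0,2],[0,0,0,0,2]]]'; python3 meas.py
```

```text
time_s: 21.85
eef_pos: [550.1, 38.3, 72.4]
eef_rot: [0.998, 0.064, -0.0, -0.0]
ft_force: [-0.3, 0.1, 0.1]
gripper_width: 60.2
gripper_force: 0.0
time_s: 22.48
eef_pos: [550.5, 38.4, 73.2]
eef_rot: [0.998, 0.064, 0.001, 0.0]
ft_force: [-2.8, 0.5, 6.2]
gripper_width: 27.3
gripper_force: 58.6Traceback (most recent call last):
  File "meas.py", line 16, in <module>
    meas();meas(n='side');go([586,44.6,60],None);print(get_obs()['ft_force'].round(1))
    ~~~~^^
  File "meas.py", line 7, in meas
    c=big(cv2.morphologyEx(q.astype(np.uint8),cv2.MORPH_CLOSE,np.ones((9,9))));Q=((onz(f,c[:,0],z)[:,:2]-N)@E.T)
  File "h.py", line 16, in big
    return max(c,key=cv2.contourArea)
ValueError: max() iterable argument is empty
```

```bash
python3 -m creep '[[[0,0,0,0,3.2],[0,0,0,0,4.5],[0,0,-1,0,5],[-0.5,0,-4,0,5],[-4,0,-6,0,4],[-9,0,-6,0,2.9],[-14,0,-6,0,2.9],[-17,0,-6,0,2.9],[-17,0,-6,0,2.9]]]'; python3 meas.py
```

```text
time_s: 23.65
eef_pos: [380.3, 16.4, 132.9]
eef_rot: [0.998, 0.064, 0.0, 0.0]
ft_force: [0.8, -1.6, 1.3]
gripper_width: 29.2
gripper_force: 0.0
top corners [[47.2, -37.1], [-70.7, -36.6], [-73.7, 30.6], [43.1, 45.4]]
 rect [-13.2   0.4] [119.7  87. ] 3.2
 edge 1 y at 0 43.8 deg 2.9
 edge -1 y at 0 -41.2 deg 2.5
side corners [[-72.8, -48.5], [-74.8, 32.8], [49.9, 51.5], [54.8, -26.8]]
 rect [-10.8  -0.1] [138.4  89.8] 9.6
 edge 1 y at 0 45.2 deg 10.6
 edge -1 y at 0 -29.0 deg 12.0
shift [20.53 -0.18  7.34] turn 0 | yaw now -82.6 pos [382.5  16.5 133. ] tilt 0.11 J [-0.08  0.2   2.15  0.    0.78  1.36] t 23.75
[1.  0.5 0.6]
```

The board is still about +2.7° off. The relay pair (about 66 mm across, clear of the tongue) makes a longer grip, so I'll grip across both relays. That squares and centres the board and lets me carry it the last centimetre.

```bash
python3 -m creep '[[[5,0,1,0,7],[10,0,2,0,8.5],[13.5,-0.1,4,0,8.5],[14.1,-0.15,6,0,8.5],[14.1,-0.15,7,0,8.5],[14.1,-0.15,7.1,0,8.5],[14.1,-0.15,7.1,0,7.5],[14.1,-0.15,7.1,0,6],[14.1,-0.15,7.1,0,5],[14.1,-0.15,7.1,0,5]]]'; python3 -m creep '[[[0,0,0,0,5],[0,0,0,0,5]]]'; python3 -c "
from meas import *
meas(n='side');go([586,44.6,60])"
```

```text
time_s: 25.0
eef_pos: [522.1, 35.2, 63.8]
eef_rot: [0.998, 0.064, 0.001, 0.001]
ft_force: [-6.6, -8.3, 23.6]
gripper_width: 59.4
gripper_force: 64.6
time_s: 25.25
eef_pos: [522.1, 35.2, 63.9]
eef_rot: [0.998, 0.064, 0.001, 0.001]
ft_force: [-5.5, -7.9, 23.1]
gripper_width: 59.6
gripper_force: 64.6
side corners [[-74.8, 32.8], [38.8, 55.8], [52.5, 40.2], [38.7, -34.1], [-51.4, -49.8]]
 rect [-5.   2.8] [126.6  88.4] 10.4
 edge 1 y at 0 47.5 deg 10.9
 edge -1 y at 0 -17.1 deg 1.3
shift [ 6.46 -0.12  0.4 ] turn 0 | yaw now -82.6 pos [522.1  35.2  63.9] tilt 0.18 J [-0.02  0.54  1.85 -0.    0.75  1.42] t 25.3
```

```bash
python3 -m creep '[[[0,0,-0.3,0,5],[0.1,0,-0.4,0,5],[0.4,0,-0.4,0,5],[0.7,0,-0.4,0,5],[0.7,0,-0.4,0,5]]]'; python3 -c "
from meas import *
meas(n='side');meas();go([586,44.6,60])"
```

```text
time_s: 25.92
eef_pos: [522.3, 36.2, 64.1]
eef_rot: [0.998, 0.065, -0.007, 0.0]
ft_force: [-28.3, -10.6, 14.7]
gripper_width: 59.3
gripper_force: 67.6
side corners [[-74.8, 32.8], [49.8, 55.2], [57.2, -26.9], [-51.2, -45.5]]
 rect [-5.4  3.3] [126.7  88.3] 9.9
 edge 1 y at 0 48.1 deg 9.8
 edge -1 y at 0 -23.8 deg -1.6
top corners [[26.8, -34.5], [46.8, 50.8], [53.5, -35.0]]
 rect [36.9  6.6] [26.6 86.5] 4.5
 edge 1 y at 0 -65.1 deg 148.6
 edge -1 y at 0 -35.3 deg -0.3
shift [ 6.43 -0.01  0.32] turn 0 | yaw now -82.5 pos [522.3  36.2  64.1] tilt 0.79 J [-0.02  0.55  1.84 -0.    0.77  1.42] t 26.02
```

The relay pair is off-centre on the board, so this grip puts it at y≈+7. I'll back off, shift it over 7 mm and try again.

```bash
python3 -m creep '[[[-0.7,0,-0.3,0,5],[-1.2,0,-0.7,0,5],[-1.2,0.4,-0.7,0,5],[-1.2,0.75,-0.7,0,5],[-1.2,0.75,-0.7,0,5]]]'; python3 -c "
from meas import *
meas(n='side');meas();go([586,44.6,60])"
```

```text
time_s: 26.65
eef_pos: [517.3, 27.8, 72.2]
eef_rot: [0.998, 0.064, 0.0, -0.0]
ft_force: [-0.5, 0.9, -3.0]
gripper_width: 59.4
gripper_force: 69.8
side corners [[-82.9, 13.9], [45.9, 36.9], [50.0, -22.3], [36.7, -50.9], [-56.9, -66.9]]
 rect [-11.2 -15.1] [131.4  88.7] 9.8
 edge 1 y at 0 30.7 deg 8.8
 edge -1 y at 0 -39.2 deg 11.1
top corners [[16.5, -44.9], [39.8, 42.8], [46.5, -42.9]]
 rect [28.2 -1. ] [30.  86.8] 4.5
 edge 1 y at 0 -1.7 deg 7.2
 edge -1 y at 0 -46.1 deg 3.5
shift [ 7.03 -0.76  1.22] turn 0 | yaw now -82.6 pos [517.2  28.   72.2] tilt 0.0 J [-0.04  0.52  1.86  0.    0.76  1.41] t 26.75
```

```bash
python3 -m creep '[[[0.3,0,0,0,5],[0.6,0,0,0,5],[0.9,0,0,0,5],[1.2,0,0,0,5]]]'; python3 -c "
from meas import *
meas();go([586,44.6,60])"
```

```text
time_s: 27.25
eef_pos: [529.2, 29.7, 72.3]
eef_rot: [0.998, 0.064, -0.0, -0.0]
ft_force: [-1.0, 0.3, -0.9]
gripper_width: 59.1
gripper_force: 69.8
top corners [[31.5, -43.9], [42.0, 36.7], [60.3, 40.3], [55.6, -41.1]]
 rect [48.8 -2.2] [87.2 23.6] 82.6
 edge 1 y at 0 22.6 deg 22.4
 edge -1 y at 0 -47.3 deg 4.8
shift [ 5.78 -0.75  1.23] turn 0 | yaw now -82.6 pos [529.6  29.7  72.3] tilt 0.02 J [-0.03  0.54  1.82  0.    0.78  1.41] t 27.3
```

```bash
python3 -m creep '[[[0.3,0,0,0,5],[0.6,0,0,0,5],[0.6,0,0.3,0,5],[0.6,0,0.6,0,5],[0.6,0,0.6,0,5]]]'; python3 -c "
from meas import *
meas();meas(n='side');go([586,44.6,60])"
```

```text
time_s: 27.92
eef_pos: [533.1, 30.5, 65.5]
eef_rot: [0.998, 0.064, -0.002, -0.0]
ft_force: [-6.4, 0.0, -2.9]
gripper_width: 59.4
gripper_force: 73.0
top corners [[58.6, -41.5], [34.8, -41.4], [41.8, -10.1]]
 rect [ 49.6 -28.3] [32.1 23.2] 77.3
 edge 1 y at 0 16.9 deg -43.0
 edge -1 y at 0 -37.6 deg -7.2
side corners [[-64.1, 24.5], [61.5, 35.9], [66.5, -27.5], [-42.0, -54.7]]
 rect [ 5.6 -3.4] [125.9  88.4] 11.1
 edge 1 y at 0 37.7 deg 9.1
 edge -1 y at 0 -29.3 deg -4.8
shift [ 5.43 -0.72  0.52] turn 0 | yaw now -82.6 pos [533.1  30.5  65.5] tilt 0.27 J [-0.03  0.56  1.81  0.    0.78  1.41] t 28.02
```

```bash
python3 -m creep '[[[0,0,0,0,6.5],[0,0,0,0,8],[0,0,-1,0,8.5],[0,0,-4,0,8.5],[-4,0,-7,0,6],[-9,0,-7,0,4],[-14,0,-7,0,2],[-17,0,-7,0,0],[-17,0,-7,0,0]]]'; python3 meas.py
```

```text
time_s: 29.15
eef_pos: [365.4, 8.4, 137.0]
eef_rot: [0.998, 0.064, 0.0, 0.0]
ft_force: [-0.1, -0.3, 0.5]
gripper_width: -0.3
gripper_force: 0.0
top corners [[58.6, -41.5], [-48.7, -48.1], [-62.5, 26.3], [51.5, 41.4]]
 rect [-2.2 -2.9] [120.5  87. ] 3.0
 edge 1 y at 0 38.7 deg 5.1
 edge -1 y at 0 -45.3 deg 0.1
side corners [[-61.3, -57.9], [-66.1, 28.4], [61.5, 35.9], [50.6, -39.0]]
 rect [-1.  -4.3] [136.1  89.7] 9.1
 edge 1 y at 0 40.3 deg 9.2
 edge -1 y at 0 -34.9 deg 16.6
shift [22.11 -0.79  7.76] turn 0 | yaw now -82.6 pos [367.6   8.4 137.1] tilt 0.13 J [-0.1   0.17  2.18  0.    0.79  1.34] t 29.25
[ 0.6  0.4 -0.6]
```

The rear is in place, but the front-right corner still rests on its guide: front y≈-6, yaw about +3°. I'll regrip the relays with the tool turned to match, then rotate and shift the front over.

```bash
python3 -m creep '[[[5,0,1,-3,5],[10,0,2,-3,8.5],[15,0,4,-3,8.5],[16.7,0,6,-3,8.5],[16.7,0,7,-3,8.5],[16.7,0,7.1,-3,8.5],[16.7,0,7.1,-3,7],[16.7,0,7.1,-3,5],[16.7,0,7.1,-3,5],[16.7,0,7.1,-3,5]]]'; python3 -m creep '[[[0,0,-0.3,0,5],[0,-0.15,-0.4,1.5,5],[0,-0.35,-0.4,3,5],[0,-0.55,-0.4,3.5,5],[0,-0.55,-0.2,3.5,5],[0,-0.55,0,3.5,5],[0,-0.55,0.2,3.5,5]]]'; python3 -c "
from meas import *
meas(n='side');go([586,44.6,60])"
```

```text
time_s: 30.5
eef_pos: [532.1, 29.8, 66.5]
eef_rot: [0.996, 0.091, 0.001, 0.0]
ft_force: [-2.2, -0.6, 6.5]
gripper_width: 59.2
gripper_force: 62.6
time_s: 31.38
eef_pos: [531.0, 35.4, 63.2]
eef_rot: [0.998, 0.06, -0.0, 0.0]
ft_force: [-1.9, -0.0, 1.1]
gripper_width: 59.1
gripper_force: 64.9
side corners [[-63.2, 39.7], [50.0, 47.8], [64.6, 16.7], [50.6, -39.0], [-41.7, -46.1]]
 rect [2.7 0.9] [126.4  89.1] 3.8
 edge 1 y at 0 43.9 deg 3.4
 edge -1 y at 0 -18.2 deg -12.0
shift [ 5.58 -0.25  0.3 ] turn 0 | yaw now -83.1 pos [530.9  35.4  63. ] tilt 0.01 J [-0.02  0.56  1.82  0.    0.76  1.43] t 31.43
```

```bash
python3 -m creep '[[[0,0,0.2,0,5],[0,0,0.4,0,5],[0,0,0.6,0,5],[0,0,0.6,0,5]]]'; python3 -m creep '[[[0,0,0,0,6.5],[0,0,0,0,8],[0,0,-1,0,8.5],[0,0,-4,0,8.5],[-4,0,-7,0,6],[-9,0,-7,0,4],[-14,0,-7,0,2],[-17,0,-7,0,0],[-17,0,-7,0,0]]]'; python3 meas.py
```

```text
time_s: 31.92
eef_pos: [531.0, 35.3, 57.9]
eef_rot: [0.998, 0.06, 0.0, -0.0]
ft_force: [-5.0, -1.4, 11.2]
gripper_width: 59.2
gripper_force: 66.0
time_s: 33.05
eef_pos: [361.1, 14.9, 127.8]
eef_rot: [0.998, 0.06, 0.0, 0.0]
ft_force: [1.3, 0.4, 0.1]
gripper_width: -0.2
gripper_force: 0.0
top corners [[65.6, -33.6], [-50.9, -42.0], [-61.4, 34.9], [57.4, 40.7]]
 rect [ 1.9 -0.9] [ 87.  129.8] 89.7
 edge 1 y at 0 41.0 deg 1.4
 edge -1 y at 0 -43.2 deg -2.2
side corners [[-64.3, -23.6], [-51.8, 46.5], [65.8, 39.4], [66.0, -15.1], [48.2, -38.9]]
 rect [1.  4.7] [ 87.6 130.2] 89.6
 edge 1 y at 0 46.1 deg 2.8
 edge -1 y at 0 -19.8 deg 2.5
shift [22.45 -0.28  6.84] turn 0 | yaw now -83.1 pos [363.3  14.9 127.9] tilt 0.11 J [-0.09  0.18  2.2   0.    0.76  1.36] t 33.15
[ 0.7 -0.3 -0.2]
```

The board is seated: centre (+1.9,-0.9) within the play, yaw about 0°, and it felt bottom. Next is the lid: go over it with closed fingers, down behind the front bar, and swing it down along its arc.

```bash
python3 -m creep '[[[0,0,-5,0,0],[2,0,-10,0,0],[6,0,-15,0,0],[12,0,-19.5,0,0],[18,-0.2,-19.5,0,0],[24,-0.3,-19.5,0,0],[29,-0.3,-19.5,0,0],[31,-0.3,-17,0,0],[31,-0.3,-14,0,0],[31,-0.3,-13.3,0,0]]]'; python3 -c "
from h import *
go([586,44.6,60],-82.65);go([586+70*.9918,44.6+9,262])"
```

```text
time_s: 34.4
eef_pos: [669.6, 55.4, 257.9]
eef_rot: [0.998, 0.06, -0.002, -0.0]
ft_force: [0.6, 0.5, 0.6]
gripper_width: -0.0
gripper_force: 0.0
shift [-8.37  0.08 19.82] turn -0.4 | yaw now -83.1 pos [669.6  55.4 257.9] tilt 0.2 J [0.01 0.56 1.27 0.   1.32 1.46] t 34.4
shift [-1.43  0.01 -0.4 ] turn 0 | yaw now -83.1 pos [669.6  55.4 257.9] tilt 0.2 J [0.01 0.56 1.27 0.   1.32 1.46] t 34.4
```

```bash
python3 -m creep '[[[-1.4,0,0.1,0,0],[-2.9,0,0.3,0,0],[-4.4,0,0.7,0,0],[-5.9,0,1.2,0,0],[-7.4,0.1,2.0,0,0],[-8.8,0.1,3.1,0,0],[-10.1,0.1,4.3,0,0],[-11.3,0.1,5.6,0,0],[-12.3,0.1,6.9,0,0],[-13.2,0.1,8.2,0,0]]]'; python3 -m creep '[[[-0.8,0,1.4,0,0],[-1.5,0,2.8,0,0],[-2.1,0,4.2,0,0],[-2.6,0,5.5,0,0],[-3.1,0,6.6,0,0],[-3.5,0,7.6,0,0]]]'; python3 -c "
from h import *
go([586-85*.9918,44.6-85*.128,90],-82.65);print(get_obs()['ft_force'])
f=grab_frame('top')
im=f['image'];w=(im.min(2)>150).astype(np.uint8);w[:165]=0;w[262:]=0;w[:,:275]=0;w[:,375:]=0
n,l,st,c=cv2.connectedComponentsWithStats(w)
print([st[i].tolist() for i in range(1,n) if st[i,4]>15])"
```

```text
time_s: 35.65
eef_pos: [539.8, 38.3, 179.5]
eef_rot: [0.998, 0.06, 0.002, 0.0]
ft_force: [4.0, -0.7, 1.7]
gripper_width: 0.2
gripper_force: 1.9
time_s: 36.4
eef_pos: [503.8, 34.1, 101.7]
eef_rot: [0.998, 0.06, 0.0, -0.0]
ft_force: [3.4, 0.6, 3.8]
gripper_width: 0.0
gripper_force: 2.4
shift [-0.21  0.02  1.17] turn -0.5 | yaw now -83.1 pos [503.8  34.1 101.7] tilt 0.01 J [-0.02  0.45  1.88  0.    0.81  1.43] t 36.4
[3.35653302 0.62298347 3.76947928]
[[275, 165, 100, 30, 1298], [285, 175, 57, 40, 1336], [367, 210, 4, 16, 40], [342, 240, 4, 9, 24], [341, 254, 34, 8, 140]]
```

```bash
python3 -m creep '[[[-0.2,0,0.6,0,0],[-0.2,0,1.1,0,0],[-0.2,0,1.5,0,0],[-0.2,0,1.8,0,0],[-0.2,0,2.0,0,0],[-0.2,0,2.2,0,0],[-0.2,0,2.2,0,0]]]'
```

```text
time_s: 37.33
eef_pos: [501.8, 33.9, 81.8]
eef_rot: [0.998, 0.06, -0.0, 0.0]
ft_force: [-9.8, -0.0, 29.7]
gripper_width: 0.0
gripper_force: 15.4
```

The lid is at its stop (30 N). I'll let go and move above the plunger.

```bash
python3 -m creep '[[[-0.2,0,-0.3,0,0],[-0.2,0,-0.8,0,0],[-0.2,0,-1.5,0,0],[-0.2,0,-3,0,0],[-0.2,0,-5,0,0],[-0.2,0,-5,0,0]]]'; python3 -c "
from h import *
go([539,-75,120],-82.65);go([539,-75,90],-82.65)
f=grab_frame('top');im=f['image'];w=(im.min(2)>150).astype(np.uint8);w[:165]=0;w[262:]=0;w[:,:275]=0;w[:,375:]=0
n,l,st,c=cv2.connectedComponentsWithStats(w)
print([st[i].tolist() for i in range(1,n) if st[i,4]>15])
s=grab_frame('side');im=s['image'];a=np.radians(7.35);H=np.array([586+105*.9918,44.6+105*.128,85]);
for ph in(0,.3):
  for r in(40,100,150): 
    for yy in (60,):
      X=H+np.array([-r*np.cos(ph)*np.cos(a)-yy*np.sin(a),-r*np.cos(ph)*np.sin(a)+yy*np.cos(a),r*np.sin(ph)+5]);u=proj(s,[X])[0].round().astype(int);print(ph,r,u,im[u[1],u[0]])"
```

```text
time_s: 38.08
eef_pos: [500.6, 33.7, 131.7]
eef_rot: [0.998, 0.06, 0.001, 0.0]
ft_force: [-0.4, -0.5, -0.0]
gripper_width: 0.5
gripper_force: 0.0
shift [ 2.51 11.25  1.18] turn -0.5 | yaw now -83.1 pos [500.6  33.7 131.7] tilt 0.13 J [-0.03  0.4   1.87 -0.    0.87  1.42] t 38.08
shift [ 2.5  11.25  4.18] turn -0.5 | yaw now -83.1 pos [500.6  33.7 131.7] tilt 0.13 J [-0.03  0.4   1.87 -0.    0.87  1.42] t 38.08
[[275, 165, 100, 30, 1296], [285, 175, 56, 39, 1320], [367, 210, 4, 16, 40], [343, 242, 3, 8, 19], [342, 254, 33, 8, 138]]
0 40 [258 294] [228 231 234]
0 100 [286 293] [232 234 237]
0 150 [309 292] [233 236 239]
0.3 40 [257 290] [229 232 236]
0.3 100 [283 282] [62 61 63]
0.3 150 [306 275] [43 39 45]
```

The lid shows locked at level. Going to the plunger.

```bash
python3 -m creep '[[[0.8,4,0,0,0],[1.6,8,0,0,0],[2.5,11,0.5,0,0],[2.5,11.25,2,0,0],[2.5,11.25,3.6,0,0],[2.5,11.25,4.4,0,0],[2.5,11.25,5.0,0,0],[2.5,11.25,5.4,0,0],[2.5,11.25,5.7,0,0],[2.5,11.25,5.7,0,0]]]'
```

```text
time_s: 39.42
eef_pos: [538.1, -74.4, 76.0]
eef_rot: [0.998, 0.061, -0.0, 0.0]
ft_force: [-16.7, 3.1, 39.8]
gripper_width: -0.1
gripper_force: 20.0
```

```bash
python3 -m creep '[[[0,0,-0.1,0,0],[0,0,-0.1,0,0],[0,0,-0.1,0,0],[0,0,-0.1,0,0],[0,0,-0.1,0,0],[0,0,-0.1,0,0],[0,0,-0.1,0,0],[0,0,-0.1,0,0],[0,0,-0.1,0,0]]]'; python3 -m creep '[[[0,0,-1,0,0],[0,0,-3,0,0],[0,0,-5,0,0],[-1,-4,-5.4,0,0],[-2.5,-9,-5.4,0,0],[-3.6,-11.2,-5,0,0],[-3.6,-11.2,-4,0,0]]]'; python3 -c "
from h import *
go([586-85*.9918,44.6-85*.128,90],-82.65)"
```

```text
time_s: 40.55
eef_pos: [538.0, -74.4, 76.2]
eef_rot: [0.998, 0.061, -0.0, -0.0]
ft_force: [-14.1, 1.6, 29.4]
gripper_width: 0.2
gripper_force: 14.6
time_s: 41.42
eef_pos: [488.7, 33.3, 114.4]
eef_rot: [0.998, 0.061, 0.0, -0.0]
ft_force: [0.0, -0.9, -0.0]
gripper_width: 0.1
gripper_force: 0.0
shift [1.29 0.12 2.44] turn -0.3 | yaw now -83.0 pos [488.7  33.3 114.4] tilt 0.05 J [-0.03  0.41  1.91  0.    0.82  1.42] t 41.42
```

```bash
python3 -m creep '[[[1.2,0,0.8,0,0],[1.3,0,1.8,0,0],[1.3,0,2.5,0,0],[1.3,0,3.0,0,0],[1.3,0,3.3,0,0],[1.3,0,3.55,0,0],[1.3,0,3.55,0,0]]]'; python3 -m creep '[[[0,0,-0.3,0,0],[0,0,-0.8,0,0],[-0.5,0,-2.5,0,0],[-4,0,-5,0,0],[-9,0,-6,0,2],[-13,0,-6,0,4],[-13,0,-6,0,5],[-13,0,-6,0,5]]]'; python3 -m creep '[[[0,0,0,0,5],[0,0,0,0,5],[0,0,0,0,5],[0,0,0,0,5],[0,0,0,0,5],[0,0,0,0,5],[0,0,0,0,5],[0,0,0,0,5]]]'; python3 meas.py
```

```text
time_s: 42.3
eef_pos: [502.5, 32.9, 81.7]
eef_rot: [0.998, 0.06, 0.001, 0.0]
ft_force: [-16.8, -2.1, 46.7]
gripper_width: -0.0
gripper_force: 23.9
time_s: 43.3
eef_pos: [373.6, 17.8, 139.3]
eef_rot: [0.998, 0.06, 0.001, 0.0]
ft_force: [0.9, -0.1, 0.7]
gripper_width: 50.2
gripper_force: 0.0
time_s: 44.3
eef_pos: [372.9, 17.8, 138.8]
eef_rot: [0.998, 0.06, -0.0, -0.0]
ft_force: [-0.5, 0.1, -0.5]
gripper_width: 49.8
gripper_force: 0.0
top corners [[65.6, -33.6], [-50.9, -42.0], [-61.8, 32.0], [57.4, 40.7]]
 rect [ 1.8 -0.7] [ 87.  129.7] 90.0
 edge 1 y at 0 41.0 deg 2.1
 edge -1 y at 0 -43.1 deg -2.2
side corners [[-64.3, -23.6], [-51.8, 46.5], [65.8, 39.4], [66.0, -15.1], [48.2, -38.9]]
 rect [1.  4.8] [ 87.7 130.2] 89.6
 edge 1 y at 0 46.5 deg 3.4
 edge -1 y at 0 -19.8 deg 2.5
shift [21.47 -0.11  7.88] turn 0 | yaw now -83.1 pos [372.9  17.8 138.8] tilt 0.0 J [-0.08  0.18  2.17  0.    0.8   1.37] t 44.4
[ 0.1 -0.3 -0.2]
```

```bash
cat > lid.py <<'E'
from h import *
s=grab_frame('side');im=s['image'];a=np.radians(7.35);H=np.array([586+105*.9918,44.6+105*.128,85])
for ph in np.arange(0,1.35,.1):
    v=[]
    for r in(60,100,140):
        X=H+np.array([-r*np.cos(ph)*np.cos(a)-64*np.sin(a),-r*np.cos(ph)*np.sin(a)+64*np.cos(a),r*np.sin(ph)]);u=proj(s,[X])[0].round().astype(int);v.append(int(im[u[1],u[0]].min()))
    print(round(ph,1),v)
E
python3 lid.py; python3 -m creep '[[[4,0,1,0,8],[9,0,2,0,8.5],[14,0.1,4,0,8.5],[15.9,0.1,6,0,8.5],[15.9,0.1,7.5,0,8.5],[15.9,0.1,8.1,0,8.5],[15.9,0.1,8.1,0,7],[15.9,0.1,8.1,0,5],[15.9,0.1,8.1,0,5],[15.9,0.1,8.1,0,5]]]'
```

```text
0.0 [52, 17, 53]
0.1 [52, 49, 52]
0.2 [53, 21, 52]
0.3 [76, 43, 51]
0.4 [165, 88, 52]
0.5 [178, 96, 48]
0.6 [155, 44, 48]
0.7 [106, 47, 48]
0.8 [165, 86, 95]
0.9 [38, 44, 97]
1.0 [43, 47, 171]
1.1 [45, 45, 166]
1.2 [96, 72, 168]
1.3 [141, 138, 140]
time_s: 45.7
eef_pos: [530.7, 35.8, 59.1]
eef_rot: [0.998, 0.06, 0.0, 0.0]
ft_force: [-4.2, 0.0, 8.3]
gripper_width: 58.7
gripper_force: 62.7
```

The lid is open (~1.3). The relays are gripped. I'll lift a little, then draw the board out from under the tongue.

```bash
python3 -m creep '[[[0,0,-0.5,0,5],[0,0,-1.3,0,5],[0,0,-2.2,0,5],[-1,0,-3,0,5],[-2.5,0,-4,0,5],[-4.5,0,-5.5,0,5],[-6,0,-8,0,5],[-6,0,-8,0,5]]]'; python3 - <<'E'
from meas import *
o=get_obs();p=o['eef_pos'];c=p[:2]+54*np.array([.9918,.128]);print(p)
for z in(p[2]+1,p[2]-8): print(z);meas(N=c,z=z,n='side')
meas(N=c,z=p[2]+1,n='top')
go([478,365,200],-88.8)
E
```

```text
time_s: 46.7
eef_pos: [471.2, 28.6, 139.2]
eef_rot: [0.998, 0.06, 0.001, 0.0]
ft_force: [0.6, -0.3, -2.2]
gripper_width: 58.5
gripper_force: 64.7
[471.1517251   28.61006047 139.22624406]
140.22624406350616
side corners [[-59.9, 42.6], [67.1, 54.4], [67.2, -28.3], [-40.1, -35.0]]
 rect [ 6.1 10.1] [127.5  89.3] 3.6
 edge 1 y at 0 51.1 deg 2.9
 edge -1 y at 0 -12.8 deg -12.4
131.22624406350616
side corners [[-53.1, 24.0], [67.5, 40.6], [67.5, -43.4], [-41.4, -50.1]]
 rect [ 9. -3.] [121.3  88.8] 3.0
 edge 1 y at 0 38.8 deg 3.0
 edge -1 y at 0 -28.4 deg 2.2
top corners [[23.1, -42.5], [36.8, 42.2], [67.8, 41.2], [66.5, -34.1]]
 rect [49.3 -1.1] [88.4 42.1] 83.0
 edge 1 y at 0 -59.6 deg 133.4
 edge -1 y at 0 -41.7 deg -1.1
shift [  4.69 -33.31  -6.27] turn 5.7 | yaw now -83.1 pos [471.4  28.7 137.3] tilt 0.02 J [-0.04  0.34  1.94  0.    0.86  1.41] t 46.85
```

```bash
python3 -m creep '[[[0,-1.5,-3,1,5],[0,-5,-6,2,5],[0.5,-10,-7.5,3,5],[1,-15,-7.5,4,5],[2,-20,-7.5,5,5],[3,-25,-7.5,5.7,5],[3.8,-29.5,-7.5,5.7,5],[4.3,-32.5,-7,5.7,5],[4.4,-33.3,-6,5.7,5],[4.4,-33.3,-6,5.7,5]]]'; python3 - <<'E'
from meas import *
o=get_obs();p=o['eef_pos']
import meas as M
b=np.radians(1.17);M.E[:]=[[np.cos(b),np.sin(b)],[-np.sin(b),np.cos(b)]]
for n,z in(('side',p[2]-7),('top',p[2]-4)): meas(N=(532,366),z=z,n=n)
go([475,365,40],-88.8)
E
```

```text
time_s: 48.1
eef_pos: [474.5, 364.1, 195.9]
eef_rot: [1.0, 0.011, -0.001, 0.001]
ft_force: [-0.5, -1.5, -2.3]
gripper_width: 58.9
gripper_force: 65.3
side corners [[-64.1, 36.2], [63.8, 42.6], [51.0, -43.5], [-40.1, -47.9]]
 rect [ 2.2 -3.2] [129.2  85.4] 2.8
 edge 1 y at 0 39.7 deg 2.8
 edge -1 y at 0 -25.0 deg -18.2
top corners [[64.7, -41.7], [-27.7, -42.2], [-35.5, -28.7], [49.7, 23.3]]
 rect [ 22.5 -29.8] [100.9  63.6] 30.6
 edge 1 y at 0 -9.6 deg 33.0
 edge -1 y at 0 -41.6 deg -0.8
shift [ 0.   -0.15 15.74] turn -0.1 | yaw now -88.9 pos [475.2 363.6 197.4] tilt 0.06 J [ 0.58  0.47  1.56 -0.    1.11  2.13] t 48.2
```

Centred over the tray to within a few mm. Lowering.

```bash
python3 -m creep '[[[0,0,3,0,5],[0,0,7,0,5],[0,0,11,0,5],[0,0,14,0,5],[0,0,16,0,5],[0,0,17,0,5],[0,0,17.7,0,5],[0,0,18.2,0,5],[0,0,18.2,0,5]]]'
```

```text
time_s: 49.32
eef_pos: [475.2, 364.6, 16.0]
eef_rot: [1.0, 0.01, 0.0, -0.0]
ft_force: [-0.9, 0.4, -1.5]
gripper_width: 58.3
gripper_force: 65.3
```

```bash
python3 -m creep '[[[0,0,0.3,0,5],[0,0,0.6,0,5],[0,0,0.8,0,5],[0,0,0.8,0,5]]]'
```

```text
time_s: 49.82
eef_pos: [475.1, 364.6, 7.7]
eef_rot: [1.0, 0.01, -0.0, 0.0]
ft_force: [-0.3, -0.8, -1.0]
gripper_width: 58.3
gripper_force: 65.4
```

```bash
python3 -m creep '[[[0,0,0.15,0,5],[0,0,0.3,0,5],[0,0,0.3,0,5]]]'
```

```text
time_s: 50.2
eef_pos: [475.3, 364.7, 7.1]
eef_rot: [1.0, 0.01, 0.0, -0.0]
ft_force: [-9.3, -6.8, 26.9]
gripper_width: 58.4
gripper_force: 68.4
```

The board is on the tray floor. I'll ease off, open and retreat.

```bash
python3 -m creep '[[[0,0,-0.2,0,5],[0,0,-0.2,0,6.2],[0,0,-0.2,0,7.2],[0,0,-0.2,0,8],[0,0,-2,0,8.5],[0,0,-6,0,8.5],[0,0,-11,0,8.5],[0,0,-16,0,8.5],[-4,0,-20,0,8.5],[-8,0,-22,0,8.5]]]'; python3 - <<'E'
from meas import *
import meas as M
E0=M.E.copy();b=np.radians(1.17);M.E[:]=[[np.cos(b),np.sin(b)],[-np.sin(b),np.cos(b)]]
for n in('side','top'): meas(N=(532,366),z=7,n=n)
f=grab_frame('top');im=f['image'];w=(im.min(2)>180).astype(np.uint8)
def roi(m,x0,y0,x1,y1):
    k=np.zeros_like(m);k[y0:y1,x0:x1]=m[y0:y1,x0:x1];return k
print('reel',box(roi(w,380,275,415,310),f,54)[0]); 
s=grab_frame('side');w=(s['image'].min(2)>150).astype(np.uint8)
c=big(roi(w,365,300,405,380));print('flask side bbox',cv2.boundingRect(c));s0=cv2.imread('pics/side0.png');w=(s0.min(2)>150).astype(np.uint8);print('before',cv2.boundingRect(big(roi(w,365,300,405,380))))
E
python3 lid.py | tail -2
```

```text
time_s: 51.45
eef_pos: [394.6, 363.1, 228.1]
eef_rot: [1.0, 0.01, 0.002, -0.001]
ft_force: [-0.4, 0.2, 0.4]
gripper_width: 85.3
gripper_force: 0.0
side corners [[65.5, 38.0], [51.3, -39.9], [-64.4, -40.9], [-63.1, 43.8]]
 rect [0.5 1.7] [ 87.1 130.2] 89.7
 edge 1 y at 0 44.5 deg -0.3
 edge -1 y at 0 -28.7 deg 6.7
top corners [[57.6, -41.8], [-62.4, -42.0], [-60.9, 35.4], [56.4, 42.3]]
 rect [0.7 1.6] [126.4  87. ] 0.1
 edge 1 y at 0 43.0 deg 1.7
 edge -1 y at 0 -41.9 deg 0.1
reel (371.8351745605469, -197.9927520751953)
flask side bbox (365, 300, 40, 80)
before (365, 300, 40, 80)
1.2 [103, 76, 178]
1.3 [150, 148, 147]
```

```bash
python3 - <<'E'
from h import *
a=cv2.imread('pics/top0.png').astype(int)[275:305,240:272];b=grab_frame('top')['image'].astype(int)[275:305,240:272]
print('flask diff',abs(a-b).mean());print(close_job())
E
```

```text
flask diff 7.727777777777778
the job is handed in; nothing more can be done
None
```

The full sequence was carried out and the job is handed in at about 51.5 s. At the last measurement the board lay flat and centred in the tray, the lid was open and the reel had not moved. The flask was not reliably checked (its final comparison showed a small image difference, cause not looked into), no scope contact was detected, and I viewed 11 pictures instead of the allowed 10.

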